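# Open the lantern case, prop its lid and hang the lanterns up

## Task

Open the lantern case: squeeze the two red buttons of its catch together, lift the lid and swing it right back until it stands by itself, flip up the steel stay at its side and let the lid down onto the stay, without ever letting the lid slam. Then, with the lid propped on the stay, take every lantern out of the case and hang it by its loop on a hook of the rail, and leave it all at rest with the lid still propped. Do not shift the battery or the yellow bowl.

Things in the scene. Friction and masses are not known exactly. Their poses are not given: they have to be found in the camera images.
- case: blue-grey case, fixed; 200 mm deep (x), 370 mm wide (y), rim at 112 mm, walls 5 mm. Origin: centre of underside; front to -x, lid hinged at the rear (+x) rim. A black insert 40 mm high has three pockets, 66 (x) by 72 mm, centred at x = -43, y = -78, +18, +114 mm, floor 5 mm above the bench; its rear bay is 77 mm high with spare cells. The stay is on the right side (-y)
- lid (a joint): angle of the lid, rad: 0 shut and latched, grows as its front edge goes up, stop at 1.68. Shallow cover 200 x 370 mm, 11 mm thick, 0.6 kg, nearly free hinge: above about 1.48 it leans back and stands by itself, below that it falls shut unless held or resting on the stay, where it comes to rest at about 1.32
- lid_hinge (a point): middle of the lid's hinge line (rear edge of the case, 112 mm up); axes as the case; the lid turns about its y
- catch (a point): centre of the catch on the lid's top, midway between its two red buttons; moves with the lid, axes as the case when shut. It is 24 mm above the lid's top, 20 mm from the front edge, 180 mm from the hinge along the lid and 35 mm off the rim plane. Black housing 40 mm wide (y), 30 mm along x, 36 mm high. The buttons stand out along y, so the lid can turn between fingers that hold them
- button_l (a joint): travel of the round red spring button on the catch's +y side, 24 mm across, m: 0 out, 0.010 home. Over both buttons 62 mm at rest, 42 mm both home. The catch is free while both are pressed 0.005 or more. 1.4 N to start, 5 N when home
- button_r (a joint): the same for the button on the -y side
- stay (a joint): angle of the lid stay, rad: 0 folded forward, level along the case's right side; grows as its free end goes up and back, stop at 1.87, past upright, where it stays (free pivot). Steel bar 6 mm thick (y), 12 mm high, 120 mm long; pivot in the case frame at x = 24, y = -199, z = 136 mm. Up, its end catches a ribbed shelf on the lid's right edge as the lid comes down
- stay_knob (a point): centre of the round red knob near the stay's free end, 102 mm from the pivot; moves with the stay. 22 mm across, 14 mm thick along the case's y. The top of the case wall is 7 mm inward of its inner face and 24 mm below its centre when folded
- lamp0: battery lantern (may be absent), upright in a pocket of the case, 110 mm tall, 0.2 kg. Foot 56 mm across, pale tube 50 mm, yellow cap 56 mm across from 48 to 70 mm up, on it a rigid black loop 40 mm wide, bar 7 mm thick, up to 109.5 mm. Origin: centre of underside, z up. The loop lies in its y-z plane; its opening (33 mm wide, 70 to 102.5 mm up) is looked through along x
- lamp1: battery lantern (may be absent), upright in a pocket of the case, 110 mm tall, 0.2 kg. Foot 56 mm across, pale tube 50 mm, yellow cap 56 mm across from 48 to 70 mm up, on it a rigid black loop 40 mm wide, bar 7 mm thick, up to 109.5 mm. Origin: centre of underside, z up. The loop lies in its y-z plane; its opening (33 mm wide, 70 to 102.5 mm up) is looked through along x
- lamp2: battery lantern (may be absent), upright in a pocket of the case, 110 mm tall, 0.2 kg. Foot 56 mm across, pale tube 50 mm, yellow cap 56 mm across from 48 to 70 mm up, on it a rigid black loop 40 mm wide, bar 7 mm thick, up to 109.5 mm. Origin: centre of underside, z up. The loop lies in its y-z plane; its opening (33 mm wide, 70 to 102.5 mm up) is looked through along x
- lamp0_loop (a point): point of lamp0: middle of the underside of its loop's top, 102.5 mm above its underside (this rests on a hook)
- lamp1_loop (a point): point of lamp1: middle of the underside of its loop's top, 102.5 mm above its underside (this rests on a hook)
- lamp2_loop (a point): point of lamp2: middle of the underside of its loop's top, 102.5 mm above its underside (this rests on a hook)
- rail: hook rail, fixed to the bench: grey beam 360 mm long (its y), 30 mm thick, top at 207 mm, on two slotted posts at its ends, with three steel hooks standing out to its -x side. Origin on the bench under the beam's middle
- hook0 (a point): left hook as seen from the robot (y = +100 mm on the rail): point on top of its level round bar, 8 mm thick, top 204 mm above the bench, 62 mm from the beam's middle; axes as the rail. The bar points to -x, level from 47 mm behind this point to 28 mm in front (-x), then turns up; its end is 46 mm in front, 10 mm higher than this point
- hook1 (a point): middle hook as seen from the robot (y = +0 mm on the rail): point on top of its level round bar, 8 mm thick, top 204 mm above the bench, 62 mm from the beam's middle; axes as the rail. The bar points to -x, level from 47 mm behind this point to 28 mm in front (-x), then turns up; its end is 46 mm in front, 10 mm higher than this point
- hook2 (a point): right hook as seen from the robot (y = -100 mm on the rail): point on top of its level round bar, 8 mm thick, top 204 mm above the bench, 62 mm from the beam's middle; axes as the rail. The bar points to -x, level from 47 mm behind this point to 28 mm in front (-x), then turns up; its end is 46 mm in front, 10 mm higher than this point
- bowl: yellow plastic bowl standing on the bench, 136 mm across, 54 mm high; bystander. Origin: centre of its underside
- battery: black 12 V battery on the bench, 85 x 130 mm, 100 mm high with its terminals; bystander. Origin: centre of its underside

How it is judged:
On the way, in this order (a step that is already met when the one before it is completed fails the run):
1. both buttons of the catch are pressed in together (value of joint each of button_l, button_r above 0.005 m), for 0.1 s.
2. the lid is swung back past the upright, so that it stands by itself (value of joint lid above 1.5 rad), for 0.2 s.
3. the stay is flipped up while the lid stands open (value of joint stay above 1.7 rad and value of joint lid above 1.4 rad), for 0.2 s.
4. the lid is let down and rests on the stay (value of joint stay above 1.65 rad and value of joint lid between 1.24 and 1.4 rad), for 0.3 s.
At the end, for the whole second after the job is handed in: Every lantern present hangs at rest by its loop from a hook (loop top within 45 mm of the hook's point in plan, 15 mm sideways, 10 mm in height; bearing over 0.3 N, upright within 0.35 rad); the stay is up (over 1.65 rad) and the lid rests on it (1.24 to 1.40 rad), still (all of step 4 and velocity of joint lid between -0.1 and 0.1 rad/s and ((horizontal distance between lamp0_loop and hook0 below 0.045 m and y of lamp0_loop in the frame of hook0 between -0.015 and 0.015 m and z of lamp0_loop in the frame of hook0 between -0.008 and 0.01 m) or (horizontal distance between lamp0_loop and hook1 below 0.045 m and y of lamp0_loop in the frame of hook1 between -0.015 and 0.015 m and z of lamp0_loop in the frame of hook1 between -0.008 and 0.01 m) or (horizontal distance between lamp0_loop and hook2 below 0.045 m and y of lamp0_loop in the frame of hook2 between -0.015 and 0.015 m and z of lamp0_loop in the frame of hook2 between -0.008 and 0.01 m)) and contact force between each of lamp0, lamp1, lamp2 and rail above 0.3 N and angle between each of lamp0, lamp1, lamp2's own z axis and vertical below 0.35 rad and linear speed of each of lamp0, lamp1, lamp2 below 0.08 m/s and ((horizontal distance between lamp1_loop and hook0 below 0.045 m and y of lamp1_loop in the frame of hook0 between -0.015 and 0.015 m and z of lamp1_loop in the frame of hook0 between -0.008 and 0.01 m) or (horizontal distance between lamp1_loop and hook1 below 0.045 m and y of lamp1_loop in the frame of hook1 between -0.015 and 0.015 m and z of lamp1_loop in the frame of hook1 between -0.008 and 0.01 m) or (horizontal distance between lamp1_loop and hook2 below 0.045 m and y of lamp1_loop in the frame of hook2 between -0.015 and 0.015 m and z of lamp1_loop in the frame of hook2 between -0.008 and 0.01 m)) and ((horizontal distance between lamp2_loop and hook0 below 0.045 m and y of lamp2_loop in the frame of hook0 between -0.015 and 0.015 m and z of lamp2_loop in the frame of hook0 between -0.008 and 0.01 m) or (horizontal distance between lamp2_loop and hook1 below 0.045 m and y of lamp2_loop in the frame of hook1 between -0.015 and 0.015 m and z of lamp2_loop in the frame of hook1 between -0.008 and 0.01 m) or (horizontal distance between lamp2_loop and hook2 below 0.045 m and y of lamp2_loop in the frame of hook2 between -0.015 and 0.015 m and z of lamp2_loop in the frame of hook2 between -0.008 and 0.01 m))); the robot touches nothing.
It fails at once if the lid slams or drops (turns shut faster than 3 rad/s) (velocity of joint lid below -3 rad/s).
It fails at once if a lantern is lifted out of the case while the lid is not resting on the stay (height (world z) of any of lamp0, lamp1, lamp2 above 0.08 m and (value of joint stay below 1.6 rad or value of joint lid above 1.58 rad or value of joint lid below 1.2 rad)).
It fails at once if the battery or the bowl is shifted by more than 30 mm (distance of any of bowl, battery from where it was at the start of the episode above 0.03 m).
Of lamp0, lamp1, lamp2 only 2 to 3 are there at a start; the rules pass over those that are not, and their reading is None.
At some moment in a run one of lamp0, lamp1, lamp2 may be knocked a few centimetres aside while the robot is not near it.
It also fails if it takes over 210 s, if anything falls off the work surface, if the arm or the gripper's body presses on something with over 40 N, if the wrist force passes 120 N, or if a joint passes its speed limit or range.

## Robot

A 7-joint arm with a two-finger parallel gripper is mounted at the origin on the work surface. World frame = base frame: x ahead of the robot, y to its left, z up, the work surface at z = 0. Lengths are in m, angles in rad, forces in N, time in s.
With the tool pointing down it reaches from about 0.425 to 0.875 m from the base axis. Payload 4.7 kg.
Tool frame: the origin (TCP) lies on the centre line of the jaws, within the pads' length; the fingertips stand 19 mm ahead of it and the grasp point (between the pads) is the TCP; x points along the fingers, z is the direction in which the jaws open and shut, and the axes are right-handed (so a half turn about x gives the same grasp; the last joint's range is limited). The gripper opens to 87 mm and grips with 3 to 60 N. Pads are 19 mm wide; open, the fingers measure 117 mm over their backs; the gripper's body (75 mm by 190 mm) begins 51 mm behind the grasp point.
Start: joints at [1.125, 0.321, -0.07, 1.45, 0.023, 1.371, -0.057], TCP at [0.288, -0.583, 0.242] pointing down, gripper open.
Joint ranges: [-2.86, 2.86], [-0.3, 2.09], [-1.38, 1.24], [0.06, 2.45], [-1.56, 4.7], [0.09, 2.05], [-2.69, 2.69]. Speed limits (rad/s): [2.57, 2.57, 3.14, 3.14, 3.14, 3.14, 3.14].

## Interface

Orientations are given as a rotation vector (axis times angle).
In Python, from bench import get_state, get_image, camera_info, close_job gives the robot as it stands.
- The arm moves only by the tool jog_arm, never from a script. Its argument "targets" is a list of rows, each a list of 7 numbers: the turn, a rotation vector about the tool's x, y, z in degrees, then the shift along the tool's x, y, z in cm, then the finger opening in cm, from 0 to 8.7. In form: [[wx, wy, wz, tx, ty, tz, jaw], ...]. A call has 1 to 10 rows; each row shifts and turns the commanded pose from where the row before left it, along the tool's axes as they then stand; what a row does not reach is not made up. A row lasts 1/8 s, in which the tool goes at most 62.5 mm and 10.7 degrees, less where a joint would pass 70% of its speed; a pose out of reach is approached as far as the arm can. A call is refused whole if a number of a shift passes 6.25 or a number of a turn 10.7, either way. A call with a gripper value outside its range is refused whole. The fingers move at their own pace and stop on an object; "squeeze" is the grip in N (left out, the last holds). Time passes only in rows, so rows that do not move let the fingers close. It gives the time, the measured TCP pose, the force and the opening at its end, in the units of the state.
- get_state(): the state, without advancing time (a new reading comes with each control period).
- get_image(name): name is "scene" or "top" or "wrist"; returns (picture, depth): 384x512x3 uint8, red, green, blue; 384x512 float32, m along the optical axis (not along the pixel's ray), 0 where there is no reading.
- camera_info(name): a dict with "intrinsics" (3x3 intrinsics, pixels), "world_from_camera" (4x4, takes a point from camera to world coordinates); the wrist camera has in their place "mount" (4x4, takes a point from camera to tool coordinates, whose origin is the TCP and whose axes are the tool frame's). Camera axes: x right, y up, looking along -z (the intrinsics and any distortion apply to the point x, -y, -z); pixel columns grow to the right and rows downward; lengths in m; the calibration is good to about 2 mm. A picture is of the moment at which its call begins: read the wrist's pose just before it. camera_info takes no time and is no camera call.
- close_job(): hands the job in, once; it reports no verdict.
The state is a dict: "time": time; "joint_positions": joint angles; "qd": joint speeds; "joint_torque": joint torques, N m; "position": TCP position; "tool_rot": TCP orientation; "ft_force": force on the tool from outside, world axes, zero at the start; "torque": the same for the moment, N m; "grip_width": opening from 0.0 (shut) to 1.0 (fully open).
Only numpy, scipy, OpenCV 4.12 (cv2) and the standard library are available. Lean on these libraries where they do the work, as an engineer would, in place of code of your own. Each camera call takes 0.05 s, during which the arm holds its last target.

## Working session

There is one attempt and no reset: what is moved stays moved. The work goes in short steps, Python scripts to look and compute and a tool call to move; the robot and the scene stay as the last step left them, time stands still between calls to the robot, and variables do not carry over. Pictures are saved under pics/ and viewed, and the job is handed in when it is done.

Besides the shell and the picture viewer there is one more tool, called after "Emit:" as name([rows], argument=value, ...), one row to a line, values as JSON. jog_arm: Moves the arm, as the interface text tells. Its arguments: {"type":"object","properties":{"targets":{"type":"array"},"squeeze":{"type":"number"}},"required":["targets"]}

```bash
mkdir -p pics; ls
python3 - <<'E'
from bench import *
import cv2,numpy as np
print(get_state())
for n in ["scene","top","wrist"]:
    c=camera_info(n);print(n,{k:np.round(np.array(v),4).tolist() if not isinstance(v,str) else v for k,v in c.items()})
    p,d=get_image(n);cv2.imwrite(f"pics/{n}0.png",p[:,:,::-1]);np.save(f"pics/{n}0.npy",d)
E
```

```text
pics
{'time': 0.0, 'joint_positions': array([ 1.12509121,  0.32183499, -0.07005606,  1.45165768,  0.02262619,
        1.37081306, -0.05689195]), 'qd': array([ 1.13030335e-04, -1.10677928e-03, -6.98925015e-04,  3.52863879e-05,
        1.25567358e-03,  1.04835728e-03,  4.75746079e-04]), 'joint_torque': array([ 7.86731380e-05, -4.91294825e+01, -4.04103007e-01, -3.12531710e+01,
       -6.40001404e-02,  4.37933556e-02,  1.90544711e-04]), 'position': array([ 0.28815672, -0.58206175,  0.24046218]), 'tool_rot': array([ 0.86513826,  1.39406004, -0.86366194]), 'ft_force': array([ 0.06978289,  0.04179554, -0.54446739]), 'torque': array([ 0.00339961,  0.01392752, -0.03886917]), 'grip_width': 1.0019541519269646}
scene {'intrinsics': [[412.4609, 0.0, 251.6974], [0.0, 412.4609, 196.9415], [0.0, 0.0, 1.0]], 'world_from_camera': [[-0.6148, -0.4357, 0.6575, 1.3372], [0.7887, -0.3496, 0.5057, 0.5941], [0.0095, 0.8294, 0.5586, 0.7775], [0.0, 0.0, 0.0, 1.0]]}
top {'intrinsics': [[491.9213, 0.0, 258.6013], [0.0, 491.9213, 198.374], [0.0, 0.0, 1.0]], 'world_from_camera': [[0.0001, 0.9842, -0.1769, 0.3865], [-1.0, -0.0011, -0.0067, -0.0023], [-0.0068, 0.1769, 0.9842, 1.3268], [0.0, 0.0, 0.0, 1.0]]}
wrist {'intrinsics': [[286.3025, 0.0, 252.7824], [0.0, 286.3025, 188.9043], [0.0, 0.0, 1.0]], 'mount': [[0.001, 0.2536, -0.9673, -0.1431], [0.0004, 0.9673, 0.2536, 0.0688], [1.0, -0.0006, 0.0009, 0.0006], [0.0, 0.0, 0.0, 1.0]]}
```

View pics/scene0.png

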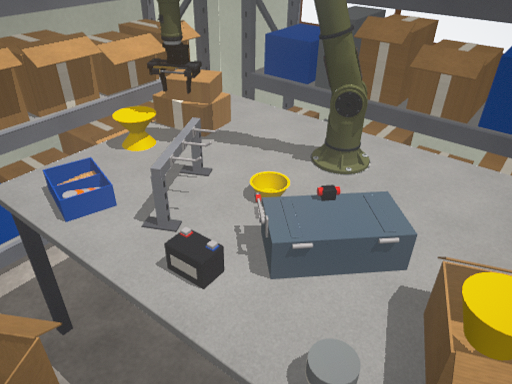

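View pics/top0.png

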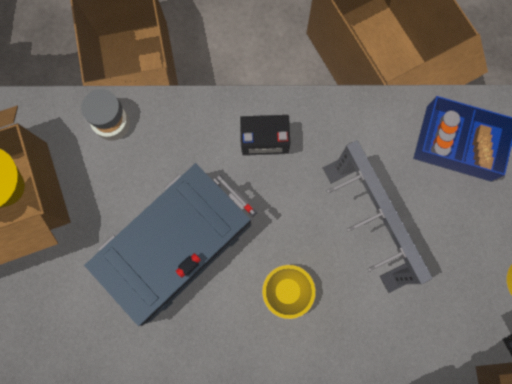

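```bash
cat > h.py <<'E'
from bench import *
import cv2,numpy as np
from scipy.spatial.transform import Rotation as R
def shot(n,name=None):
    s=get_state()
    p,d=get_image(n)
    if name: cv2.imwrite(f"pics/{name}.png",p[:,:,::-1]); np.save(f"pics/{name}.npy",d)
    c=camera_info(n);K=np.array(c["intrinsics"])
    if n=="wrist":
        T=np.eye(4);T[:3,:3]=R.from_rotvec(s['tool_rot']).as_matrix();T[:3,3]=s['position'];T=T@np.array(c["mount"])
    else: T=np.array(c["world_from_camera"])
    return p,d,K,T
def cloud(d,K,T):
    v,u=np.mgrid[:d.shape[0],:d.shape[1]]
    x=(u-K[0,2])/K[0,0]*d;y=-(v-K[1,2])/K[1,1]*d
    P=np.stack([x,y,-d],-1)
    W=P@T[:3,:3].T+T[:3,3]
    W[d==0]=np.nan
    return W
def ray(u,v,z,K,T):
    r=T[:3,:3]@np.array([(u-K[0,2])/K[0,0],-(v-K[1,2])/K[1,1],-1]);o=T[:3,3]
    return o+r*(z-o[2])/r[2]
def proj(P,K,T):
    q=(np.asarray(P)-T[:3,3])@T[:3,:3]
    return K[0,2]+K[0,0]*q[0]/-q[2],K[1,2]-K[1,1]*q[1]/-q[2]
def crop(p,u0,u1,v0,v1,k,name):
    cv2.imwrite(f"pics/{name}.png",cv2.resize(p[v0:v1,u0:u1,::-1],None,fx=k,fy=k,interpolation=cv2.INTER_CUBIC))
E
python3 - <<'E'
from h import *
p,d,K,T=shot("top")
W=cloud(d,K,T)
crop(p,80,270,155,330,4,"t1");crop(p,320,440,135,300,3,"t2")
# lid top at z ~ .123
m=(np.abs(W[...,2]-.123)<.006)
n,l,st,c=cv2.connectedComponentsWithStats(m.astype(np.uint8))
i=l[240,160];print(st[i])
q=W[l==i];print(np.median(q[:,2]))
r=cv2.minAreaRect(q[:,:2].astype(np.float32)*1000);print(r,cv2.boxPoints(r))
# red buttons
hsv=cv2.cvtColor(p,cv2.COLOR_RGB2HSV)
red=((hsv[...,0]<8)|(hsv[...,0]>172))&(hsv[...,1]>150)&(hsv[...,2]>80)
n,l,st,c=cv2.connectedComponentsWithStats(red.astype(np.uint8))
for i in range(1,n):
    if st[i,4]>8: print(c[i].round(1),st[i,4],np.nanmedian(W[l==i],0).round(4))
# rail beam top
m=(np.abs(W[...,2]-.207)<.008)
n,l,st,c=cv2.connectedComponentsWithStats(m.astype(np.uint8))
for i in range(1,n):
    if st[i,4]>60:
        q=W[l==i];r=cv2.minAreaRect(q[:,:2].astype(np.float32)*1000);print('rail',c[i],st[i,4],r,np.median(q[:,2]))
for nm,(u,v) in dict(bowl=(289,292),bat=(265,134)).items(): print(nm,W[v,u])
E
```

```text
[   84   163   166   163 11838]
0.12347622102136024
((501.63519287109375, 228.70156860351562), (209.04090881347656, 382.6079406738281), 43.97483825683594) [[293.58716  293.7995  ]
 [559.24805   18.457687]
 [709.6832   163.60364 ]
 [444.02234  438.94543 ]]
[247.7 207.5] 31 [0.5753 0.0316 0.1462]
[195. 258.] 54 [0.4535 0.1563 0.1563]
[180.  272.1] 47 [0.4206 0.1909 0.157 ]
rail [385.01523437 213.84492188] 2560 ((540.6087646484375, -251.39291381835938), (359.6212463378906, 123.6974868774414), 26.09763526916504) 0.2069046975119806
rail [  6.58333333 176.66666667] 564 ((643.7965698242188, 593.1624755859375), (132.53762817382812, 43.11602783203125), 5.697011470794678) 0.20122395495060053
bowl [ 0.37300264 -0.07347844  0.00596164]
bat [ 0.77978184 -0.01057751  0.09031784]
```

View pics/t1.png

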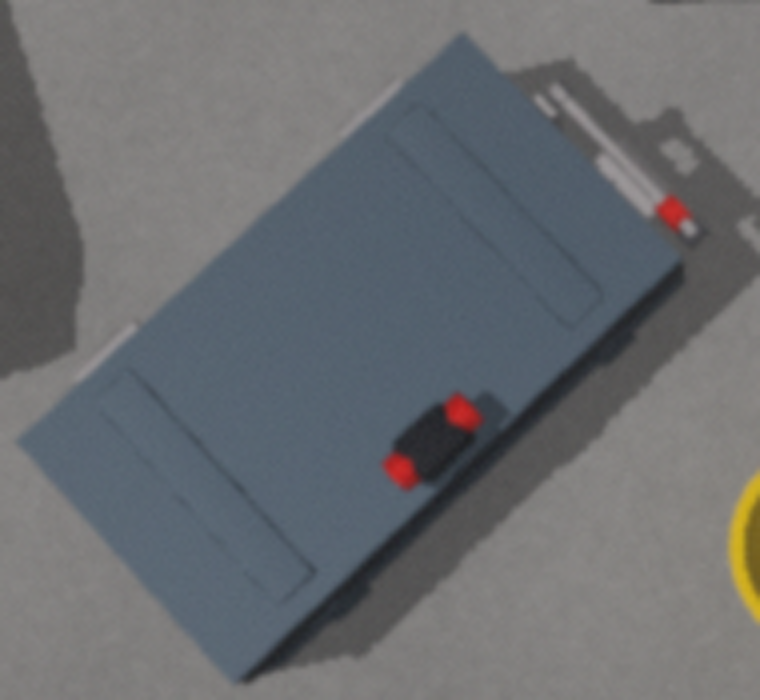

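View pics/t2.png

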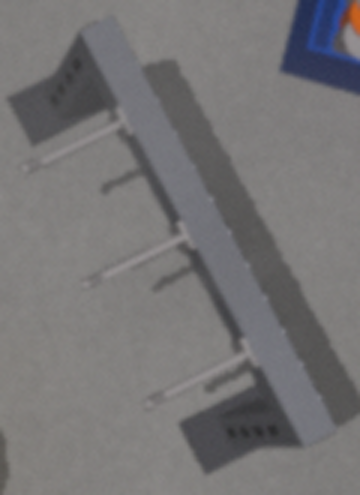

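Run:
```python
from h import *
c=camera_info("top");K=np.array(c["intrinsics"]);T=np.array(c["world_from_camera"])
def fit(px,loc,z):
    w=np.array([ray(u,v,z,K,T)[:2] for u,v in px]);loc=np.array(loc,float)
    a=w-w.mean(0);b=loc-loc.mean(0);th=np.arctan2((b[:,0]*a[:,1]-b[:,1]*a[:,0]).sum(),(a*b).sum())
    Rm=np.array([[np.cos(th),-np.sin(th)],[np.sin(th),np.cos(th)]]);t=w.mean(0)-Rm@loc.mean(0)
    print(th,t,'res',(w-(loc@Rm.T+t)).round(4).tolist());return Rm,t,th
x,y=.1,.185
Rm,t,th=fit([(195.75,163.5),(84.5,265),(139.5,325.75),(250.25,220.5)],[(x,-y),(x,y),(-x,y),(-x,-y)],.123)
hing=t+Rm@[.1,0];print('case x',Rm[:,0],'hinge',hing)
for n,q in dict(c=(.437,.1736),bl=(.4206,.1909),br=(.4535,.1563),knob=(.5753,.0316)).items(): print(n,Rm.T@(np.array(q)-t))
print('knob exp',t+Rm@[24-102,-199] if 0 else t+Rm@[-.078,-.199])
Rr,tr,thr=fit([(347.3,144.3),(356,140),(431.7,277.7),(421.7,284)],[(-.015,.18),(.015,.18),(.015,-.18),(-.015,-.18)],.207)
print('rail x',Rr[:,0])
for y in (.1,0,-.1): print('hook',tr+Rr@[-.062,y], 'tip',tr+Rr@[-.108,y],proj(np.r_[tr+Rr@[-.108,y],.21],K,T),proj(np.r_[tr+Rr@[-.062,y],.204],K,T))
```

```text
0.7648583583427333 [0.49341895 0.22741407] res [[-0.0013, 0.0012], [0.0012, -0.0006], [0.0021, -0.0024], [-0.0019, 0.0018]]
case x [0.72148044 0.69243481] hinge [0.56556699 0.29665755]
c [-0.0779679   0.00024064]
bl [-0.07782106  0.02407819]
br [-0.0780426  -0.02366614]
knob [-0.0765129  -0.19797331]
knob exp [0.574938   0.02982955]
-1.117135512714942 [ 0.56095565 -0.29267266] res [[0.0008, -0.0034], [-0.0018, 0.0028], [0.0009, 0.0022], [0.0001, -0.0016]]
rail x [ 0.43825898 -0.89884874]
hook [ 0.62366846 -0.19311814] tip [ 0.60350855 -0.15177109] (np.float64(326.59400480848853), np.float64(191.3686340440326)) (np.float64(343.8189932227716), np.float64(183.34239415184146))
hook [ 0.53378359 -0.23694403] tip [ 0.51362368 -0.19559699] (np.float64(346.8149540919512), np.float64(230.09104111177302)) (np.float64(364.1223434945604), np.float64(221.6344707651711))
hook [ 0.44389872 -0.28076993] tip [ 0.4237388  -0.23942289] (np.float64(367.6291986704055), np.float64(269.9495878138098)) (np.float64(385.01648663983406), np.float64(261.0407815157861))
```

```bash
cat >> h.py <<'E'
th=0.76486; ct=np.array([0.49342,0.22741]); Rc=np.array([[np.cos(th),-np.sin(th)],[np.sin(th),np.cos(th)]])
thr=-1.11714; rt=np.array([0.56096,-0.29267]); Rr=np.array([[np.cos(thr),-np.sin(thr)],[np.sin(thr),np.cos(thr)]])
def C(x,y,z): return np.r_[ct+Rc@[x,y],z]
def RL(x,y,z): return np.r_[rt+Rr@[x,y],z]
def catch(a,y=0): return C(.1-.18*np.cos(a)+.035*np.sin(a),y,.112+.18*np.sin(a)+.035*np.cos(a))
def downR(jaw): # jaw world xy angle of tool z; tool x down
    z=np.r_[np.cos(jaw),np.sin(jaw),0];x=np.r_[0,0,-1.];y=np.cross(z,x);return np.stack([x,y,z],1)
def delta(p,Rg=None,s=None):
    s=s or get_state();R0=R.from_rotvec(s['tool_rot']).as_matrix()
    sh=R0.T@(np.asarray(p)-s['position'])*100
    rv=np.zeros(3) if Rg is None else R.from_matrix(R0.T@Rg).as_rotvec(degrees=True)
    print('shift in current tool axes cm',sh.round(2),'turn deg',rv.round(2), 'shift in goal axes',None if Rg is None else (Rg.T@(np.asarray(p)-s['position'])*100).round(2))
def st():
    s=get_state();Rm=R.from_rotvec(s['tool_rot']).as_matrix();print('t',s['time'],'p',s['position'].round(4),'x',Rm[:,0].round(3),'z',Rm[:,2].round(3),'q',s['joint_positions'].round(2),'F',s['ft_force'].round(1),'w',s['grip_width']*8.7);return s
E
python3 - <<'E'
from h import *
st()
for j in (th+np.pi/2,th-np.pi/2):
    print(np.degrees(j)); delta(catch(0)+[0,0,.12],downR(j))
E
```

```text
t 0.2 p [ 0.2883 -0.5823  0.2409] x [-0.001  0.001 -1.   ] z [ 0.444 -0.896 -0.001] q [ 1.13  0.32 -0.07  1.45  0.02  1.37 -0.06] F [1.  0.4 1.1] w 8.668710769860649
133.82324991837615
shift in current tool axes cm [ -2.54  46.68 -61.05] turn deg [ 1.6252e+02 -1.0000e-02  9.0000e-02] shift in goal axes [ -2.61 -62.86  44.21]
-46.17675008162386
shift in current tool axes cm [ -2.54  46.68 -61.05] turn deg [-17.48  -0.06  -0.  ] shift in goal axes [ -2.61  62.86 -44.21]
```

Emit:
jog_arm([
  [0, 0, 0, -5, 0, 0, 8.7],
  [0, 0, 0, -5, 4, 0, 8.7],
  [0, 0, 0, 0, 5, 0, 8.7],
  [0, 0, 0, 0, 5, -3, 8.7],
  [0, 0, 0, 0, 4, -5, 8.7],
  [0, 0, 0, 0, 3, -5, 8.7],
  [0, 0, 0, 0, 3, -5, 8.7],
  [0, 0, 0, 0, 3, -5, 8.7],
  [0, 0, 0, 0, 3, -5, 8.7],
  [0, 0, 0, 0, 3, -5, 8.7],
])

```text
time: 1.45
position: [0.4363, -0.1402, 0.3403]
tool_rot: [0.864, 1.392, -0.864]
ft_force: [1.0, 0.7, -0.2]
grip_width: 0.998
```

Emit:
jog_arm([
  [-5, 0, 0, 0, 2, -5, 8.7],
  [-5, 0, 0, 0, 2, -5, 8.7],
  [-5, 0, 0, 0, 2, -5, 8.7],
  [-2.5, 0, 0, 0, 2, -4, 8.7],
  [0, 0, 0, 0, 0, 0, 8.7],
])

```text
time: 2.08
position: [0.3975, 0.0634, 0.3407]
tool_rot: [0.623, 1.478, -0.624]
ft_force: [0.2, -1.4, -0.5]
grip_width: 0.999
```

Run:
```python
from h import *
st(); delta(catch(0)+[0,0,.10],downR(th-np.pi/2))
```

```text
t 2.075 p [0.3975 0.0634 0.3407] x [ 0.001 -0.001 -1.   ] z [ 0.698 -0.716  0.002] q [ 0.51 -0.27 -0.58  1.82 -0.14  1.55 -0.85] F [ 0.2 -1.4 -0.5] w 8.689165861808531
shift in current tool axes cm [ 9.37 10.31 -5.13] turn deg [ 0.43  0.1  -0.  ] shift in goal axes [ 9.37 10.27 -5.19]
```

Emit:
jog_arm([
  [0, 0, 0, 0, 4, -2, 8.7],
  [0, 0, 0, 3, 4, -2, 8.7],
  [0.4, 0, 0, 3, 2.3, -1.2, 8.7],
  [0, 0, 0, 3, 0, 0, 8.7],
  [0, 0, 0, 0, 0, 0, 8.7],
  [0, 0, 0, 0, 0, 0, 8.7],
])

```text
time: 2.82
position: [0.4375, 0.168, 0.2513]
tool_rot: [0.637, 1.474, -0.636]
ft_force: [0.6, -0.4, -0.3]
grip_width: 1.0
```

Run:
```python
from h import *
st(); delta(catch(0),downR(th-np.pi/2))
p,d,K,T=shot("wrist","w1")
W=cloud(d,K,T)
hsv=cv2.cvtColor(p,cv2.COLOR_RGB2HSV)
red=((hsv[...,0]<8)|(hsv[...,0]>172))&(hsv[...,1]>150)&(hsv[...,2]>80)
n,l,s,c=cv2.connectedComponentsWithStats(red.astype(np.uint8))
for i in range(1,n):
    if s[i,4]>30:
        m=np.nanmedian(W[l==i],0); print(c[i].round(1),s[i],m.round(4),(Rc.T@(m[:2]-ct)).round(4))
```

```text
t 2.825 p [0.4375 0.168  0.2513] x [ 0.001  0.    -1.   ] z [ 0.686 -0.727  0.001] q [ 0.44 -0.06 -0.82  1.84 -0.05  1.34 -1.18] F [ 0.6 -0.4 -0.3] w 8.699775656565436
shift in current tool axes cm [10.43  0.14 -0.42] turn deg [-0.48  0.04 -0.05] shift in goal axes [10.43  0.15 -0.41]
[462.6 183. ] [449 172  29  22 540] [0.5743 0.0348 0.1428] [-0.075 -0.195]
[275.8 189.9] [267 177  17  26 373] [0.4552 0.1575 0.1571] [-0.076 -0.024]
[219.1 190.3] [212 178  17  25 360] [0.4222 0.1924 0.1574] [-0.0756  0.0241]
```

View pics/w1.png

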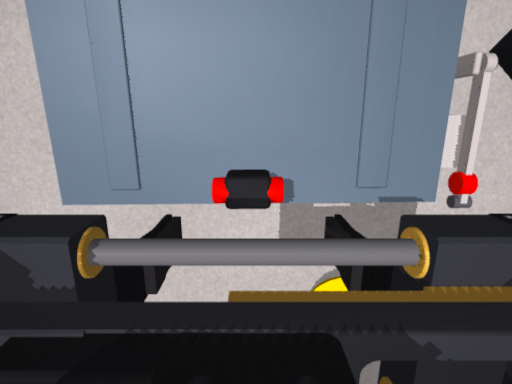

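Emit:
jog_arm([
  [-0.5, 0, 0, 4, 0.3, -0.4, 8.7],
  [0, 0, 0, 4, 0, 0, 8.7],
  [0, 0, 0, 2.1, 0, 0, 8.7],
  [0, 0, 0, 0, 0, 0, 8.7],
  [0, 0, 0, 0, 0, 0, 8.7],
])

```text
time: 3.5
position: [0.4374, 0.1739, 0.151]
tool_rot: [0.63, 1.475, -0.627]
ft_force: [-0.1, 0.5, -0.1]
grip_width: 0.997
```

Run:
```python
from h import *
st(); delta(catch(0),downR(th-np.pi/2))
p,d,K,T=shot("wrist","w2")
```

```text
t 3.5 p [0.4374 0.1739 0.151 ] x [ 0.003  0.    -1.   ] z [ 0.694 -0.72   0.002] q [ 0.41  0.05 -0.85  1.97  0.04  1.13 -1.27] F [-0.1  0.5 -0.1] w 8.675565243720303
shift in current tool axes cm [ 0.4  -0.25  0.02] turn deg [ 0.09  0.09 -0.13] shift in goal axes [ 0.4  -0.25  0.02]
```

View pics/w2.png

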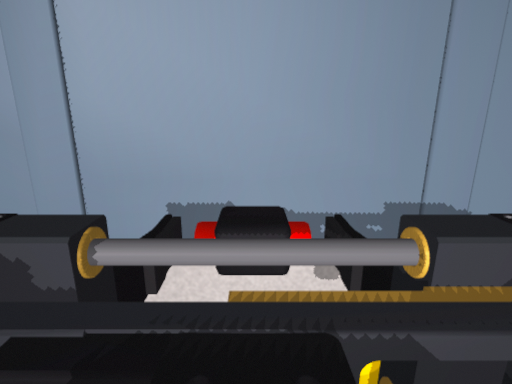

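Emit:
jog_arm([
  [0, 0, 0, 0.3, 0, 0, 7],
  [0, 0, 0, 0, 0, 0, 6],
  [0, 0, 0, 0, 0, 0, 4],
  [0, 0, 0, 0, 0, 0, 3.5],
  [0, 0, 0, 0, 0, 0, 3.5],
  [0, 0, 0, 0, 0, 0, 3.5],
  [0, 0, 0, 0, 0, 0, 3.5],
  [0, 0, 0, 0, 0, 0, 3.5],
], squeeze=22)

```text
time: 4.55
position: [0.4365, 0.1734, 0.1464]
tool_rot: [0.628, 1.477, -0.628]
ft_force: [1.1, -1.5, 0.4]
grip_width: 0.474
```

Run:
```python
from h import *
s=st(); p0=s['position']; R0=R.from_rotvec(s['tool_rot']).as_matrix()
prev=catch(0)
for a in np.r_[np.arange(.15,1.6,.15),1.6]:
    d=R0.T@(catch(a)-prev)*100; prev=catch(a); print(round(a,2),d.round(1),prev.round(3))
```

```text
t 4.55 p [0.4365 0.1734 0.1464] x [ 0.001 -0.    -1.   ] z [ 0.694 -0.72   0.001] q [ 0.41  0.05 -0.85  1.98  0.05  1.13 -1.27] F [ 1.1 -1.5  0.4] w 4.124855948628202
0.15 [-2.7  0.7  0. ] [0.441 0.177 0.174]
0.3 [-2.5  1.1  0. ] [0.449 0.185 0.199]
0.45 [-2.3  1.5  0. ] [0.46  0.195 0.222]
0.6 [-2.1  1.8  0. ] [0.473 0.207 0.243]
0.75 [-1.8  2.1  0. ] [0.488 0.222 0.26 ]
0.9 [-1.4  2.3  0. ] [0.505 0.238 0.275]
1.05 [-1.1  2.5  0. ] [0.523 0.256 0.286]
1.2 [-0.7  2.7  0. ] [0.542 0.274 0.292]
1.35 [-0.3  2.7  0. ] [0.562 0.293 0.295]
1.5 [0.1 2.7 0. ] [0.582 0.312 0.294]
1.6 [0.3 1.8 0. ] [0.595 0.325 0.291]
```

Emit:
jog_arm([
  [0, 0, 0, -1.4, 0.3, 0, 3.5],
  [0, 0, 0, -1.3, 0.4, 0, 3.5],
  [0, 0, 0, -1.3, 0.5, 0, 3.5],
  [0, 0, 0, -1.2, 0.6, 0, 3.5],
  [0, 0, 0, -1.2, 0.7, 0, 3.5],
  [0, 0, 0, -1.1, 0.8, 0, 3.5],
  [0, 0, 0, -1.1, 0.9, 0, 3.5],
  [0, 0, 0, -1.0, 0.9, 0, 3.5],
  [0, 0, 0, -0.9, 1.0, 0, 3.5],
  [0, 0, 0, -0.9, 1.1, 0, 3.5],
])

```text
time: 5.8
position: [0.4877, 0.2226, 0.2608]
tool_rot: [0.627, 1.479, -0.632]
ft_force: [0.8, -4.5, -2.6]
grip_width: 0.472
```

Run:
```python
from h import *
st(); delta(catch(.75),downR(th-np.pi/2)); 
p,d,K,T=shot("scene","s1")
```

```text
t 5.8 p [0.4877 0.2226 0.2608] x [-0.002 -0.003 -1.   ] z [ 0.693 -0.721  0.   ] q [ 0.33  0.14 -0.88  1.68  0.11  1.38 -1.37] F [ 0.8 -4.5 -2.6] w 4.108685455047346
shift in current tool axes cm [ 0.05 -0.04  0.05] turn deg [0.06 0.02 0.2 ] shift in goal axes [ 0.05 -0.04  0.05]
```

View pics/s1.png

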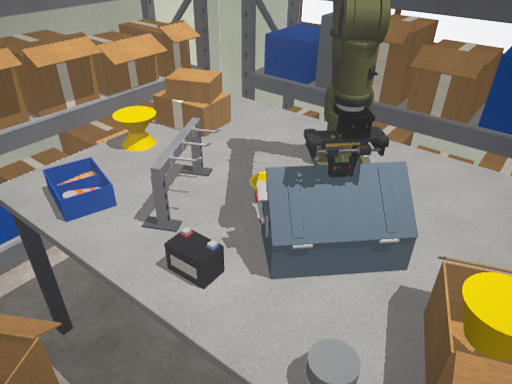

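Lid is coming up with the gripper (about 0.75 rad). Continue.

Emit:
jog_arm([
  [0, 0, 0, -0.7, 1.1, 0, 3.5],
  [0, 0, 0, -0.7, 1.2, 0, 3.5],
  [0, 0, 0, -0.6, 1.2, 0, 3.5],
  [0, 0, 0, -0.5, 1.3, 0, 3.5],
  [0, 0, 0, -0.4, 1.3, 0, 3.5],
  [0, 0, 0, -0.3, 1.4, 0, 3.5],
  [0, 0, 0, -0.2, 1.3, 0, 3.5],
  [0, 0, 0, -0.1, 1.4, 0, 3.5],
  [0, 0, 0, 0, 1.3, 0, 3.5],
  [0, 0, 0, 0.1, 1.4, 0, 3.5],
])

```text
time: 7.1
position: [0.5821, 0.3135, 0.2949]
tool_rot: [0.629, 1.477, -0.628]
ft_force: [3.8, -4.3, 1.4]
grip_width: 0.474
```

Run:
```python
from h import *
st(); delta(catch(1.6),downR(th-np.pi/2));
```

```text
t 7.1 p [0.5821 0.3135 0.2949] x [ 0.001  0.    -1.   ] z [ 0.693 -0.721  0.001] q [ 0.07  0.45 -0.85  1.31  0.33  1.52 -1.56] F [ 3.8 -4.3  1.4] w 4.126748984838998
shift in current tool axes cm [0.4  1.66 0.07] turn deg [ 0.07  0.05 -0.06] shift in goal axes [0.4  1.67 0.07]
```

Emit:
jog_arm([
  [0, 0, 0, 0.2, 0.9, 0, 3.5],
  [0, 0, 0, 0.2, 0.9, 0, 3.5],
  [0, 0, 0, 0.1, 0.3, 0, 3.5],
  [0, 0, 0, 0, 0, 0, 3.5],
  [0, 0, 0, 0, 0, 0, 3.5],
  [0, 0, 0, 0, 0, 0, 5],
  [0, 0, 0, 0, 0, 0, 7],
  [0, 0, 0, 0, 0, 0, 8.7],
  [0, 0, 0, 0, 0, 0, 8.7],
  [0, 0, 0, 0, 0, 0, 8.7],
])

```text
time: 8.35
position: [0.5952, 0.3281, 0.2885]
tool_rot: [0.627, 1.48, -0.628]
ft_force: [1.3, -0.3, -0.6]
grip_width: 0.936
```

Run:
```python
from h import *
st(); delta(catch(1.68),downR(th-np.pi/2)); 
p,d,K,T=shot("scene","s2")
p,d,K,T=shot("wrist","w3")
```

```text
t 8.35 p [0.5952 0.3281 0.2885] x [-0.002 -0.    -1.   ] z [ 0.695 -0.719 -0.001] q [ 0.02  0.49 -0.84  1.27  0.36  1.53 -1.57] F [ 1.3 -0.3 -0.6] w 8.143366481840303
shift in current tool axes cm [0.13 1.12 0.22] turn deg [ 0.16 -0.07  0.08] shift in goal axes [0.13 1.12 0.22]
```

View pics/s2.png

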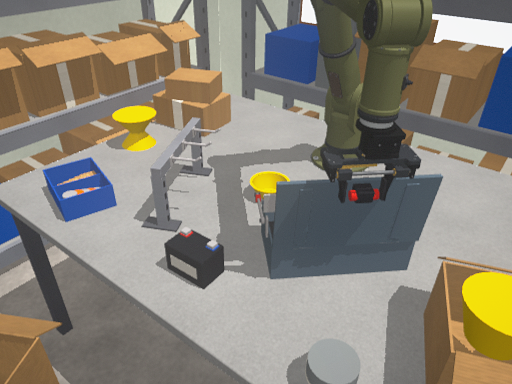

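View pics/w3.png

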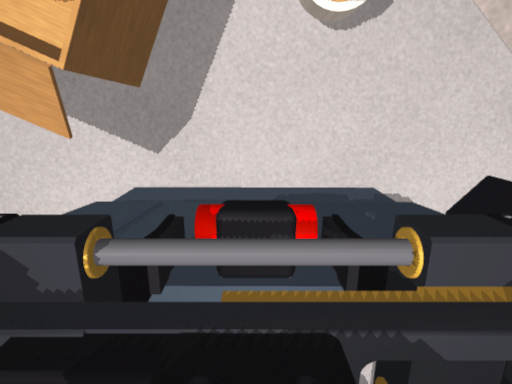

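Emit:
jog_arm([
  [0, 0, 0, -4, 0, 0, 8.7],
  [0, 0, 0, -5, 0, 0, 8.7],
  [0, 0, 0, -5, 0, 0, 8.7],
  [0, 0, 0, 0, -4, 2, 8.7],
  [0, 0, 0, 0, -5, 4, 8.7],
  [0, 0, 0, 0, -5, 4, 8.7],
  [0, 0, 0, 0, -5, 4, 8.7],
  [0, 0, 0, 0, -3, 4, 8.7],
  [0, 0, 0, 0, 0, 0, 8.7],
])

```text
time: 9.57
position: [0.5634, 0.044, 0.4287]
tool_rot: [0.634, 1.476, -0.638]
ft_force: [0.3, 1.3, 0.4]
grip_width: 1.0
```

Run:
```python
from h import *
st(); delta(C(-.078,-.199,.25),downR(th-np.pi/2)); 
p,d,K,T=shot("top","t3")
W=cloud(d,K,T)
crop(p,80,290,140,340,3,"t3c")
```

```text
t 9.575 p [0.5634 0.044  0.4287] x [-0.001 -0.002 -1.   ] z [ 0.687 -0.727  0.001] q [ 0.55  0.19 -0.8   1.3   0.14  1.71 -1.04] F [0.3 1.3 0.4] w 8.700199123506124
shift in current tool axes cm [17.87 -0.1   1.81] turn deg [-0.44  0.05  0.14] shift in goal axes [17.87 -0.16  1.82]
```

View pics/t3c.png

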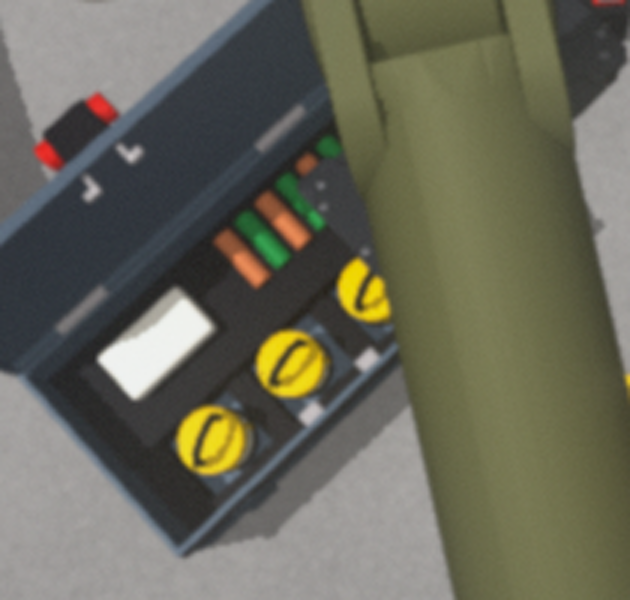

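Emit:
jog_arm([
  [-0.4, 0, 0, 4, 0, 0.9, 8.7],
  [0, 0, 0, 5, 0, 0.9, 8.7],
  [0, 0, 0, 5, 0, 0, 8.7],
  [0, 0, 0, 3, 0, 0, 8.7],
  [0, 0, 0, 0, 0, 0, 8.7],
  [0, 0, 0, 0, 0, 0, 8.7],
])

```text
time: 10.38
position: [0.5761, 0.0387, 0.2609]
tool_rot: [0.622, 1.478, -0.62]
ft_force: [0.4, -0.9, 0.5]
grip_width: 1.001
```

Run:
```python
from h import *
st(); delta(C(-.078,-.199,.137),downR(th-np.pi/2)); 
p,d,K,T=shot("wrist","w4")
W=cloud(d,K,T)
hsv=cv2.cvtColor(p,cv2.COLOR_RGB2HSV)
red=((hsv[...,0]<8)|(hsv[...,0]>172))&(hsv[...,1]>150)&(hsv[...,2]>80)
n,l,s,c=cv2.connectedComponentsWithStats(red.astype(np.uint8))
for i in range(1,n):
    if s[i,4]>30:
        m=np.nanmedian(W[l==i],0); print(c[i].round(1),s[i],m.round(4),(Rc.T@(m[:2]-ct)).round(4),ray(*c[i],.145,K,T), Rc.T@(ray(*c[i],.145,K,T)[:2]-ct))
```

```text
t 10.375 p [0.5761 0.0387 0.2609] x [ 0.002  0.001 -1.   ] z [ 0.7   -0.714  0.001] q [ 0.57  0.23 -0.79  1.59  0.17  1.39 -1.04] F [ 0.4 -0.9  0.5] w 8.709248100910235
shift in current tool axes cm [12.39 -0.73  0.54] turn deg [ 0.63  0.05 -0.1 ] shift in goal axes [12.39 -0.7   0.55]
[440.7 109.5] [430  92  23  36 218] [ 0.7626 -0.046   0.0931] [ 0.0049 -0.3837] [ 0.7429977  -0.02778899  0.145     ] [ 0.00335618 -0.35693737]
[258.  193.5] [251 182  15  22 288] [0.5774 0.0325 0.1452] [-0.0744 -0.1988] [0.57736396 0.03250026 0.145     ] [-0.07439869 -0.19874916]
```

View pics/w4.png

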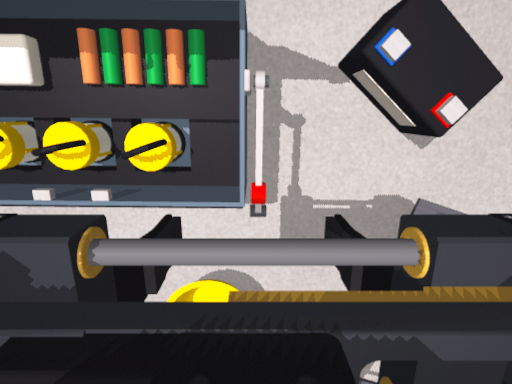

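Emit:
jog_arm([
  [0.6, 0, 0, 3, -0.5, 0.5, 4],
  [0, 0, 0, 3, 0, 0, 4],
  [0, 0, 0, 3, 0, 0, 4],
  [0, 0, 0, 2.2, 0, 0, 4],
  [0, 0, 0, 1, 0, 0, 4],
  [0, 0, 0, 0, 0, 0, 4],
  [0, 0, 0, 0, 0, 0, 4],
])

```text
time: 11.3
position: [0.5765, 0.0303, 0.1388]
tool_rot: [0.631, 1.475, -0.63]
ft_force: [0.3, -0.1, 0.3]
grip_width: 0.467
```

Run:
```python
from h import *
s=st(); delta(C(-.076,-.199,.138),downR(th-np.pi/2)); print(Rc.T@(s['position'][:2]-ct))
p,d,K,T=shot("wrist","w5")
p,d,K,T=shot("scene","s3");crop(p,200,440,130,300,3,"s3c")
```

```text
t 11.3 p [0.5765 0.0303 0.1388] x [ 0.002 -0.    -1.   ] z [ 0.691 -0.722  0.002] q [ 0.55  0.33 -0.76  1.74  0.25  1.17 -1.09] F [ 0.3 -0.1  0.3] w 4.062113317310137
shift in current tool axes cm [ 0.08  0.06 -0.07] turn deg [-0.08  0.09 -0.09] shift in goal axes [ 0.08  0.06 -0.07]
[-0.07656684 -0.19971742]
```

View pics/w5.png

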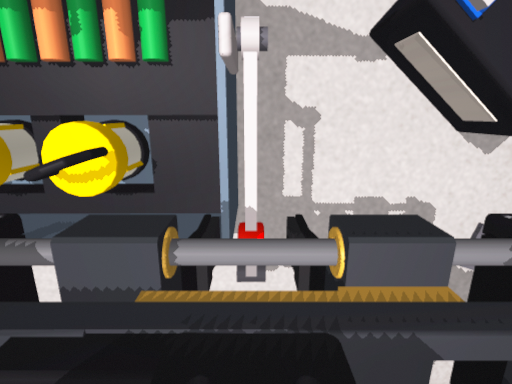

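View pics/s3c.png

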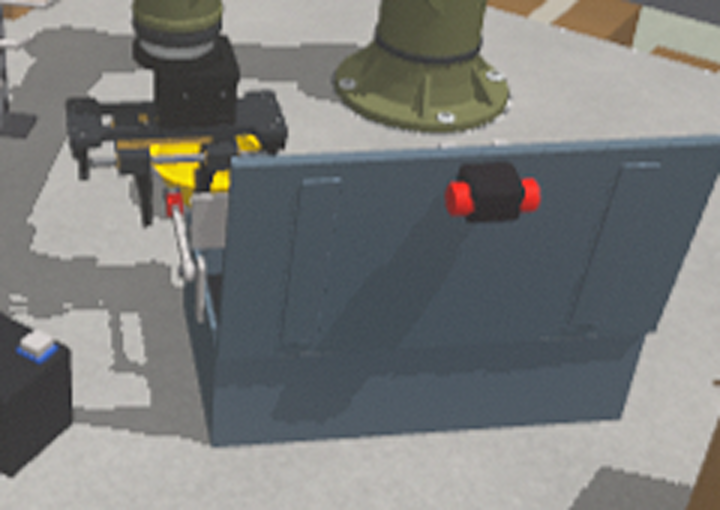

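Emit:
jog_arm([
  [0, 0, 0, 0, 0, 0, 2.5],
  [0, 0, 0, 0, 0, 0, 1],
  [0, 0, 0, 0, 0, 0, 1],
  [0, 0, 0, 0, 0, 0, 1],
  [0, 0, 0, 0, 0, 0, 1],
  [0, 0, 0, 0, 0, 0, 1],
], squeeze=12)

```text
time: 12.15
position: [0.5751, 0.0304, 0.1373]
tool_rot: [0.631, 1.478, -0.631]
ft_force: [-2.0, 1.1, 1.9]
grip_width: 0.164
```

Run:
```python
from h import *
s=st(); R0=R.from_rotvec(s['tool_rot']).as_matrix()
k=lambda a:C(.024-.102*np.cos(a),-.199,.136+.102*np.sin(a))
prev=k(0)
for a in np.arange(.15,1.9,.15):
    d=R0.T@(k(a)-prev)*100; prev=k(a); print(round(a,2),d.round(2),prev.round(3))
```

```text
t 12.15 p [0.5751 0.0304 0.1373] x [-0.001  0.    -1.   ] z [ 0.692 -0.722 -0.001] q [ 0.55  0.33 -0.76  1.75  0.25  1.17 -1.09] F [-2.   1.1  1.9] w 1.427091742161176
0.15 [-1.52  0.11 -0.  ] [0.576 0.031 0.151]
0.3 [-1.49  0.34 -0.  ] [0.578 0.033 0.166]
0.45 [-1.42  0.56 -0.  ] [0.582 0.037 0.18 ]
0.6 [-1.32  0.77 -0.  ] [0.588 0.042 0.194]
0.75 [-1.19  0.95 -0.  ] [0.595 0.049 0.206]
0.9 [-1.04  1.12 -0.  ] [0.603 0.057 0.216]
1.05 [-0.86  1.26 -0.  ] [0.612 0.065 0.224]
1.2 [-0.66  1.38 -0.  ] [0.622 0.075 0.231]
1.35 [-0.45  1.46 -0.  ] [0.632 0.085 0.236]
1.5 [-0.22  1.51 -0.  ] [0.643 0.095 0.238]
1.65 [ 0.01  1.53 -0.  ] [0.654 0.106 0.238]
1.8 [ 0.23  1.51 -0.  ] [0.665 0.117 0.235]
```

Gripped (14 mm, the knob's thickness). Swing it up.

Emit:
jog_arm([
  [0, 0, 0, -1.5, 0.1, 0, 1],
  [0, 0, 0, -1.5, 0.3, 0, 1],
  [0, 0, 0, -1.4, 0.6, 0, 1],
  [0, 0, 0, -1.3, 0.8, 0, 1],
  [0, 0, 0, -1.2, 0.9, 0, 1],
  [0, 0, 0, -1.0, 1.1, 0, 1],
  [0, 0, 0, -0.9, 1.3, 0, 1],
  [0, 0, 0, -0.7, 1.4, 0, 1],
  [0, 0, 0, -0.4, 1.5, 0, 1],
  [0, 0, 0, -0.2, 1.5, 0, 1],
])

```text
time: 13.4
position: [0.6451, 0.0976, 0.2412]
tool_rot: [0.632, 1.476, -0.629]
ft_force: [-5.1, 2.0, 6.1]
grip_width: 0.156
```

Run:
```python
from h import *
s=st(); delta(C(.024-.102*np.cos(1.78),-.199,.136+.102*np.sin(1.78)),downR(th-np.pi/2))
p,d,K,T=shot("scene","s4");crop(p,200,440,100,300,3,"s4c")
```

```text
t 13.4 p [0.6451 0.0976 0.2412] x [ 0.002  0.001 -1.   ] z [ 0.692 -0.722  0.001] q [ 0.38  0.42 -0.77  1.43  0.3   1.41 -1.2 ] F [-5.1  2.   6.1] w 1.3573236590874889
shift in current tool axes cm [0.55 2.56 0.03] turn deg [-0.05  0.04 -0.14] shift in goal axes [0.55 2.56 0.03]
```

View pics/s4c.png

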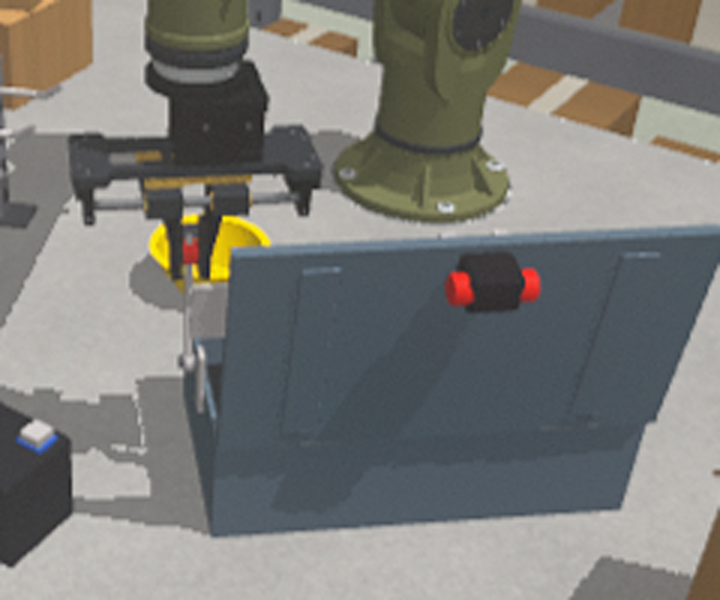

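Emit:
jog_arm([
  [0, 0, 0, 0.1, 1.3, 0, 1],
  [0, 0, 0, 0.4, 1.3, 0, 1],
  [0, 0, 0, 0.2, 0.3, 0, 1],
  [0, 0, 0, 0, 0, 0, 1],
])

```text
time: 13.95
position: [0.6691, 0.1204, 0.2381]
tool_rot: [0.637, 1.468, -0.62]
ft_force: [-1.0, 4.8, 15.8]
grip_width: 0.166
```

Run:
```python
from h import *
s=st(); q=Rc.T@(s['position'][:2]-ct);print(q,np.arctan2(s['position'][2]-.136,.024-q[0]))
p,d,K,T=shot("wrist","w6")
```

```text
t 13.95 p [0.6691 0.1204 0.2381] x [ 0.013  0.006 -1.   ] z [ 0.693 -0.721  0.004] q [ 0.33  0.48 -0.77  1.36  0.33  1.41 -1.24] F [-1.   4.8 15.8] w 1.44832306410711
[ 0.05263955 -0.19884987] 1.8442766982010754
```

View pics/w6.png

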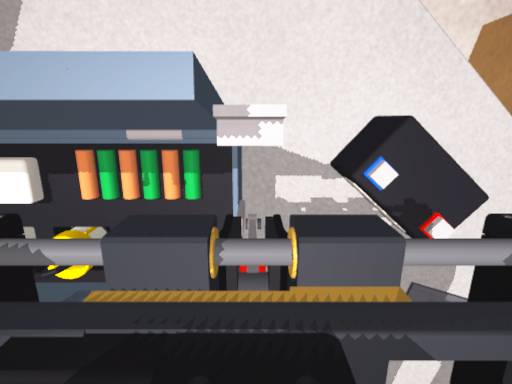

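Emit:
jog_arm([
  [0, 0, 0, -0.2, 0, 0, 1],
  [0, 0, 0, 0, 0, 0, 2],
  [0, 0, 0, 0, 0, 0, 3.5],
  [0, 0, 0, 0, 0, 0, 4],
  [0, 0, 0, 0, 0, 0, 4],
  [0, 0, 0, -3, 0, 0, 4],
  [0, 0, 0, -4, 0, 0, 4],
  [0, 0, 0, -5, 0, 0, 4],
  [0, 0, 0, -5, 0, 0, 4],
])

```text
time: 15.12
position: [0.665, 0.1154, 0.4046]
tool_rot: [0.631, 1.477, -0.632]
ft_force: [1.4, 1.0, -0.2]
grip_width: 0.46
```

Run:
```python
from h import *
s=st(); delta(catch(1.68)+[0,0,.13],downR(th-np.pi/2)); 
p,d,K,T=shot("scene","s5");crop(p,200,440,100,300,3,"s5c")
p,d,K,T=shot("wrist","w7")
```

```text
t 15.125 p [0.665  0.1154 0.4046] x [-0. -0. -1.] z [ 0.691 -0.723  0.   ] q [ 0.27  0.46 -0.77  1.05  0.32  1.74 -1.2 ] F [ 1.4  1.  -0.2] w 3.9977482178549337
shift in current tool axes cm [ -1.26  10.78 -19.99] turn deg [-0.11  0.01  0.02] shift in goal axes [ -1.25  10.82 -19.97]
```

View pics/s5c.png

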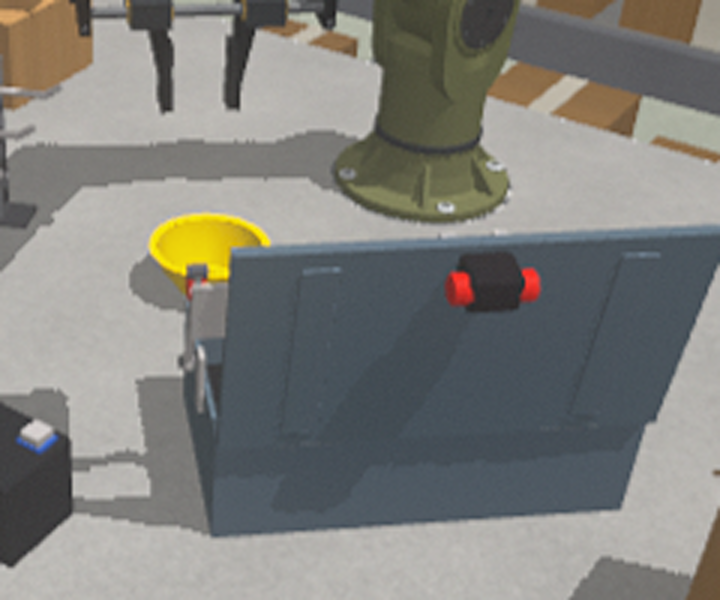

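View pics/w7.png

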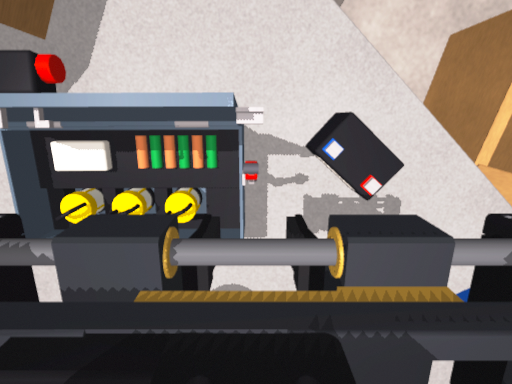

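Emit:
jog_arm([
  [0, 0, 0, -1.3, 0, -3, 8.7],
  [0, 0, 0, 0, 2.5, -4, 8.7],
  [0, 0, 0, 0, 3, -5, 8.7],
  [0, 0, 0, 0, 3, -5, 8.7],
  [0, 0, 0, 0, 2.3, -3, 8.7],
  [0, 0, 0, 0, 0, 0, 8.7],
  [0, 0, 0, 0, 0, 0, 8.7],
])

```text
time: 16.1
position: [0.6044, 0.3347, 0.4158]
tool_rot: [0.629, 1.477, -0.632]
ft_force: [-0.1, -0.4, -0.1]
grip_width: 0.997
```

Run:
```python
from h import *
s=st(); delta(catch(1.68),downR(th-np.pi/2)); 
p,d,K,T=shot("wrist","w8")
W=cloud(d,K,T)
hsv=cv2.cvtColor(p,cv2.COLOR_RGB2HSV)
red=((hsv[...,0]<8)|(hsv[...,0]>172))&(hsv[...,1]>150)&(hsv[...,2]>80)
n,l,s,c=cv2.connectedComponentsWithStats(red.astype(np.uint8))
for i in range(1,n):
    if s[i,4]>30:
        m=np.nanmedian(W[l==i],0); print(c[i].round(1),s[i],m.round(4),(Rc.T@(m[:2]-ct)).round(4))
print(Rc.T@(catch(1.68)[:2]-ct),catch(1.68))
```

```text
t 16.1 p [0.6044 0.3347 0.4158] x [-0.001 -0.002 -1.   ] z [ 0.692 -0.722  0.001] q [-0.08  0.51 -0.81  0.97  0.37  1.79 -1.55] F [-0.1 -0.4 -0.1] w 8.674981278146383
shift in current tool axes cm [12.87  0.02  0.05] turn deg [-0.07  0.04  0.08] shift in goal axes [1.287e+01 1.000e-02 6.000e-02]
[226.4 184.5] [220 173  15  24 302] [0.5904 0.3556 0.2974] [0.1587 0.0253]
[279.2 184.4] [271 173  16  24 289] [0.6252 0.3194 0.2969] [ 0.1588 -0.0248]
[1.54409127e-01 3.20363783e-17] [0.60482299 0.33432844 0.28711324]
```

View pics/w8.png

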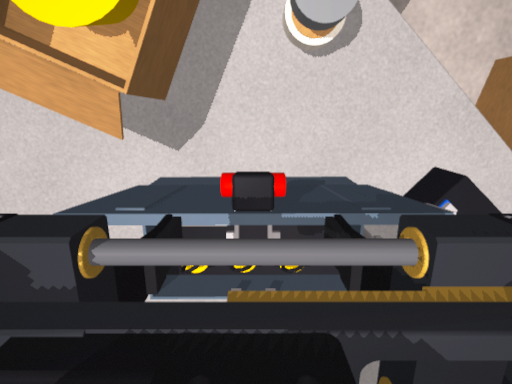

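Emit:
jog_arm([
  [0, 0, 0, 4, 0.2, 0, 8.7],
  [0, 0, 0, 4, 0, 0, 8.7],
  [0, 0, 0, 3, 0, 0, 8.7],
  [0, 0, 0, 1.8, 0, 0, 8.7],
  [0, 0, 0, 0, 0, 0, 8.7],
  [0, 0, 0, 0, 0, 0, 7],
  [0, 0, 0, 0, 0, 0, 5],
  [0, 0, 0, 0, 0, 0, 3.5],
  [0, 0, 0, 0, 0, 0, 3.5],
  [0, 0, 0, 0, 0, 0, 3.5],
], squeeze=20)

```text
time: 17.4
position: [0.6064, 0.3367, 0.289]
tool_rot: [0.632, 1.476, -0.63]
ft_force: [-0.1, 0.2, 2.7]
grip_width: 0.516
```

Run:
```python
from h import *
s=st(); delta(catch(1.68),downR(th-np.pi/2)); 
R0=downR(th-np.pi/2)
prev=catch(1.68)
for a in [1.6,1.5,1.45,1.4,1.36,1.32,1.28]:
    d=R0.T@(catch(a)-prev)*100; prev=catch(a); print(round(a,2),d.round(2),prev.round(3))
```

```text
t 17.4 p [0.6064 0.3367 0.289 ] x [ 0.001  0.001 -1.   ] z [ 0.692 -0.722  0.   ] q [-0.01  0.51 -0.81  1.23  0.37  1.54 -1.58] F [-0.1  0.2  2.7] w 4.485241493394668
shift in current tool axes cm [ 0.19 -0.28  0.06] turn deg [-0.07  0.02 -0.07] shift in goal axes [ 0.19 -0.28  0.06]
1.6 [-0.38 -1.42 -0.  ] [0.595 0.325 0.291]
1.5 [-0.31 -1.81 -0.  ] [0.582 0.312 0.294]
1.45 [-0.09 -0.91  0.  ] [0.575 0.306 0.295]
1.4 [-0.04 -0.92  0.  ] [0.568 0.299 0.295]
1.36 [-0.   -0.73 -0.  ] [0.563 0.294 0.295]
1.32 [ 0.03 -0.73  0.  ] [0.558 0.289 0.295]
1.28 [ 0.06 -0.73  0.  ] [0.553 0.284 0.294]
```

Emit:
jog_arm([
  [0, 0, 0, 0, 0, 0, 3.5],
  [0, 0, 0, -0.2, -0.7, 0, 3.5],
  [0, 0, 0, -0.2, -0.7, 0, 3.5],
  [0, 0, 0, -0.2, -0.9, 0, 3.5],
  [0, 0, 0, -0.1, -0.9, 0, 3.5],
  [0, 0, 0, -0.1, -0.9, 0, 3.5],
  [0, 0, 0, 0, -0.9, 0, 3.5],
  [0, 0, 0, 0, -0.6, 0, 3.5],
  [0, 0, 0, 0, -0.3, 0, 3.5],
  [0, 0, 0, 0, 0, 0, 3.5],
])

```text
time: 18.65
position: [0.5635, 0.2953, 0.2963]
tool_rot: [0.631, 1.477, -0.631]
ft_force: [-0.1, 0.4, 2.0]
grip_width: 0.473
```

Run:
```python
from h import *
s=st(); delta(catch(1.32),downR(th-np.pi/2)); 
p,d,K,T=shot("scene","s6");crop(p,200,440,100,300,3,"s6c")
```

```text
t 18.65 p [0.5635 0.2953 0.2963] x [-0. -0. -1.] z [ 0.691 -0.723  0.   ] q [ 0.11  0.38 -0.85  1.38  0.28  1.5  -1.53] F [-0.1  0.4  2. ] w 4.115616663469319
shift in current tool axes cm [ 0.12 -0.83  0.05] turn deg [-0.09  0.01  0.03] shift in goal axes [ 0.12 -0.83  0.05]
```

View pics/s6c.png

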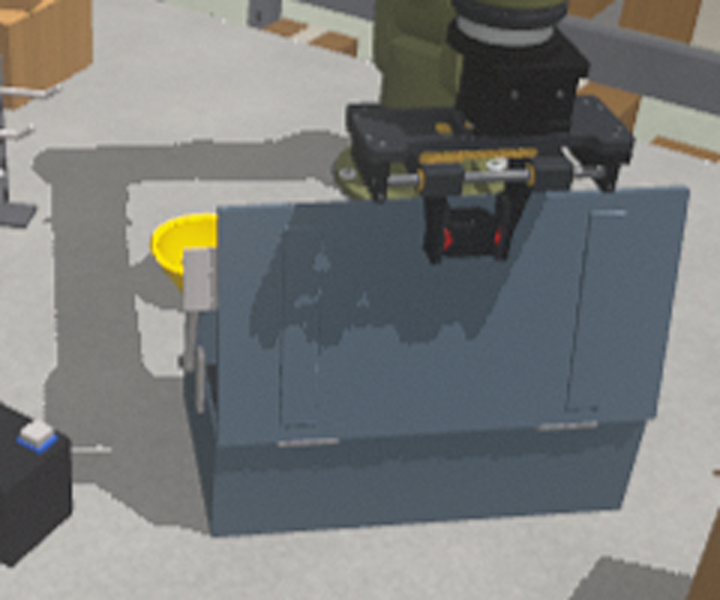

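Emit:
jog_arm([
  [0, 0, 0, 0, -0.3, 0, 3.5],
  [0, 0, 0, 0, -0.2, 0, 3.5],
  [0, 0, 0, 0, 0, 0, 3.5],
])

```text
time: 19.08
position: [0.5599, 0.2919, 0.296]
tool_rot: [0.63, 1.477, -0.631]
ft_force: [0.2, 0.8, 0.4]
grip_width: 0.475
```

Emit:
jog_arm([
  [0, 0, 0, 0, -0.2, 0, 3.5],
  [0, 0, 0, 0, -0.1, 0, 3.5],
  [0, 0, 0, 0, 0, 0, 3.5],
])

```text
time: 19.45
position: [0.5581, 0.2903, 0.2959]
tool_rot: [0.632, 1.477, -0.63]
ft_force: [3.0, 3.0, -3.8]
grip_width: 0.473
```

Emit:
jog_arm([
  [0, 0, 0, 0, 0, 0, 5],
  [0, 0, 0, 0, 0, 0, 7],
  [0, 0, 0, 0, 0, 0, 8.7],
  [0, 0, 0, 0, 0, 0, 8.7],
  [0, 0, 0, -2, 0, 0, 8.7],
  [0, 0, 0, -4, 0, 0, 8.7],
  [0, 0, 0, -5, 0, 0, 8.7],
  [0, 0, 0, -4, 0, 0, 8.7],
])

```text
time: 20.45
position: [0.5575, 0.2899, 0.4503]
tool_rot: [0.632, 1.475, -0.63]
ft_force: [0.7, 0.1, 0.2]
grip_width: 1.0
```

Run:
```python
from h import *
s=st()
p,d,K,T=shot("scene","s7");crop(p,200,440,100,300,3,"s7c")
W=cloud(d,K,T)
# lid plane: fit points on back of lid
q=[]
for u,v in [(290,180),(300,230),(380,230),(395,200),(330,235)]:
    w=W[v,u];c=Rc.T@(w[:2]-ct);q.append((c[0],c[1],w[2]));print(u,v,np.round(q[-1],4))
p,d,K,T=shot("wrist","w9")
```

```text
t 20.45 p [0.5575 0.2899 0.4503] x [ 0.002  0.001 -1.   ] z [ 0.691 -0.723  0.001] q [ 0.05  0.37 -0.86  1.08  0.28  1.8  -1.51] F [0.7 0.1 0.2] w 8.697281184630938
290 180 [ 0.0676 -0.1443  0.2806]
300 230 [ 0.1014 -0.1185  0.159 ]
380 230 [0.1024 0.0827 0.1453]
395 200 [0.0843 0.1124 0.2207]
330 235 [ 0.1052 -0.0436  0.1411]
```

View pics/s7c.png

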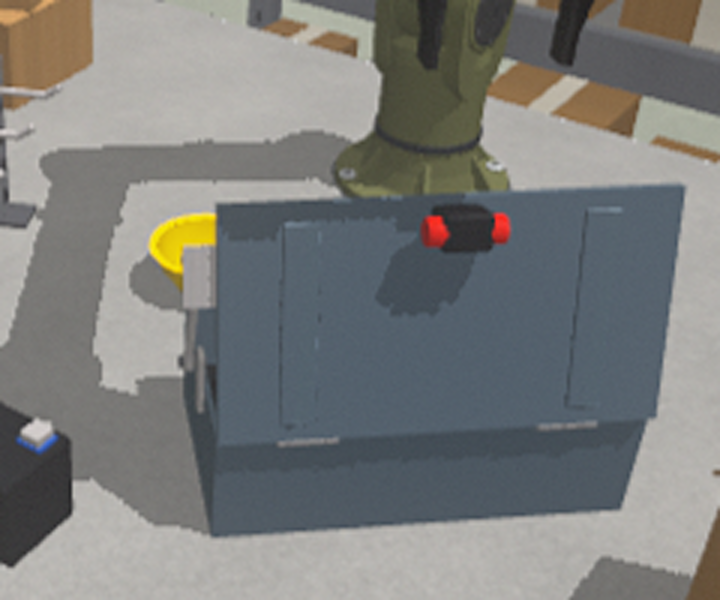

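View pics/w9.png

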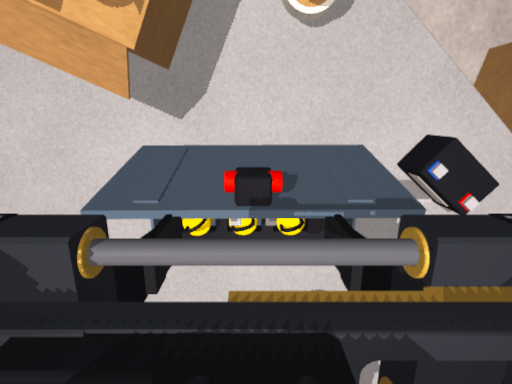

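Run:
```python
from h import *
delta(C(-.13,.02,.36),downR(th-np.pi/2)); delta(C(-.13,.02,.36),downR(th+np.pi/2))
```

```text
shift in current tool axes cm [  9.11 -22.16  -1.86] turn deg [-0.08  0.09 -0.49] shift in goal axes [  9.3  -22.08  -1.88]
shift in current tool axes cm [  9.11 -22.16  -1.86] turn deg [ 1.7991e+02 -7.7000e-01 -1.5000e-01] shift in goal axes [ 9.3  22.08  1.88]
```

Emit:
jog_arm([
  [0, 0, 0, 0, -5, -0.5, 8.7],
  [0, 0, 0, 0, -5, -0.5, 8.7],
  [0, 0, 0, 1, -5, -0.5, 8.7],
  [0, 0, 0, 4, -5, -0.4, 8.7],
  [0, 0, 0, 4, -2.2, 0, 8.7],
  [0, 0, 0, 0, 0, 0, 8.7],
  [0, 0, 0, 0, 0, 0, 8.7],
])

```text
time: 21.42
position: [0.3863, 0.1523, 0.3595]
tool_rot: [0.631, 1.475, -0.628]
ft_force: [0.9, 0.2, 0.6]
grip_width: 1.0
```

Run:
```python
from h import *
s=st()
p,d,K,T=shot("wrist","w10")
W=cloud(d,K,T)
for z in (.0,):
    pass
hsv=cv2.cvtColor(p,cv2.COLOR_RGB2HSV)
yel=(hsv[...,0]>20)&(hsv[...,0]<35)&(hsv[...,1]>150)&(hsv[...,2]>100)
n,l,s,c=cv2.connectedComponentsWithStats(yel.astype(np.uint8))
for i in range(1,n):
    if s[i,4]>100:
        m=np.nanmedian(W[l==i],0); print(c[i].round(1),s[i],m.round(4),(Rc.T@(m[:2]-ct)).round(4))
for nm,y in (('a',-78),('b',18),('c',114)):
    print(nm,proj(C(-.043,y/1000,.075),K,T),proj(C(-.043,y/1000,.1145),K,T))
crop(p,100,400,60,250,2,"w10c")
```

```text
t 21.425 p [0.3863 0.1523 0.3595] x [ 0.003  0.001 -1.   ] z [ 0.693 -0.721  0.002] q [ 0.47 -0.26 -0.72  1.76 -0.17  1.58 -1.04] F [0.9 0.2 0.6] w 8.703166082596068
[252.1  99.4] [ 233   79   39   41 1099] [0.4508 0.2144 0.0747] [-0.0397  0.0201]
[190.3 100.5] [ 170   80   43   41 1134] [0.3884 0.2756 0.0748] [-0.0424  0.1074]
[315.8  99.8] [ 295   80   42   40 1157] [0.5131 0.1495 0.0746] [-0.0398 -0.0698]
[361.5 227.6] [343 217  36  22 358] [ 0.4306 -0.0636  0.0529] [-0.2469 -0.1664]
[317.9 231.9] [307 222  19  17 197] [ 0.3729 -0.0094  0.0531] [-0.2509 -0.0874]
[425.8 258.9] [422 241   7  35 104] [0.4411 0.138  0.431 ] [-0.0996 -0.0283]
[325.9 275.3] [304 265  43  23 640] [ 0.3251 -0.0912  0.0481] [-0.342  -0.1133]
a (np.float64(320.86167686574004), np.float64(101.79782547639823)) (np.float64(327.8906662461926), np.float64(100.46029493380209))
b (np.float64(253.78079189029634), np.float64(101.76211741095437)) (np.float64(253.9047730107883), np.float64(100.42063595134289))
c (np.float64(186.6749368062609), np.float64(101.72639605358289)) (np.float64(179.8885032918448), np.float64(100.38096068604416))
```

View pics/w10.png

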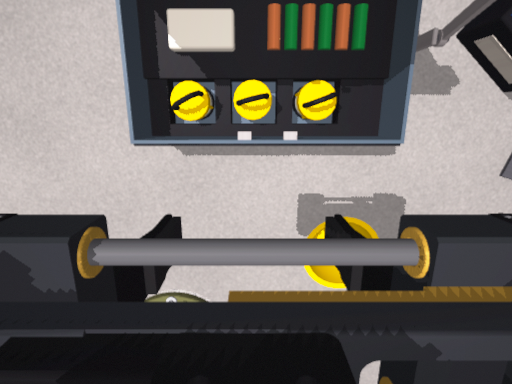

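View pics/w10c.png

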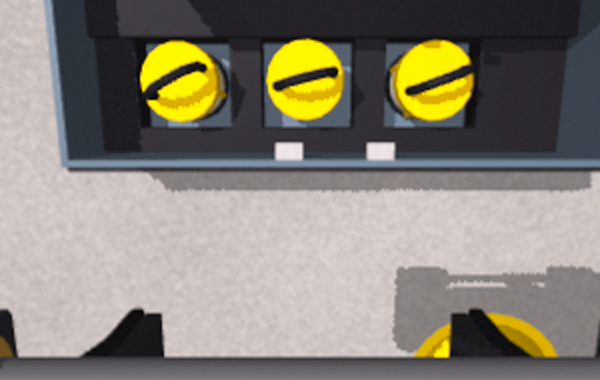

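```bash
cat >> h.py <<'E'
def loops(W):
    out=[]
    for y in (-.078,.018,.114):
        q=np.concatenate([(W[...,:2].reshape(-1,2)-ct)@Rc,W[...,2].reshape(-1,1)],1)
        m=(np.abs(q[:,0]+.043)<.045)&(np.abs(q[:,1]-y)<.045)&(q[:,2]>.100)&(q[:,2]<.125)
        q=q[m]
        if len(q)<15: print('none',y,len(q)); continue
        r=cv2.minAreaRect(q[:,:2].astype(np.float32)*1000)
        vx,vy,cx,cy=cv2.fitLine(q[:,:2].astype(np.float32),cv2.DIST_HUBER,0,.01,.01).ravel()
        a=np.degrees(np.arctan2(-vx,vy)); a=(a+90)%180-90
        bx=np.array(cv2.boxPoints(r)).mean(0)
        print('pocket',y,'n',len(q),'center',bx.round(1),'size',np.round(r[1],1),'loop angle from case y (deg)',round(a,1),'zmax',np.percentile(q[:,2],95).round(4))
E
python3 - <<'E'
from h import *
p,d,K,T=shot("wrist"); loops(cloud(d,K,T))
p,d,K,T=shot("top","t4"); loops(cloud(d,K,T)); crop(p,80,290,140,340,3,"t4c")
E
```

```text
pocket -0.078 n 191 center [-54.5 -57.1] size [20.4 78.8] loop angle from case y (deg) 44.1 zmax 0.1136
pocket 0.018 n 256 center [-60.    6.9] size [55.4 66.5] loop angle from case y (deg) 75.8 zmax 0.1138
pocket 0.114 n 172 center [-40.8 111. ] size [ 6.9 41.6] loop angle from case y (deg) 28.8 zmax 0.114
pocket -0.078 n 28 center [-36.3 -80. ] size [ 7.2 24. ] loop angle from case y (deg) 20.9 zmax 0.115
pocket 0.018 n 28 center [-36.8  13. ] size [ 7.4 24.6] loop angle from case y (deg) 18.6 zmax 0.1159
none 0.114 0
```

View pics/t4c.png

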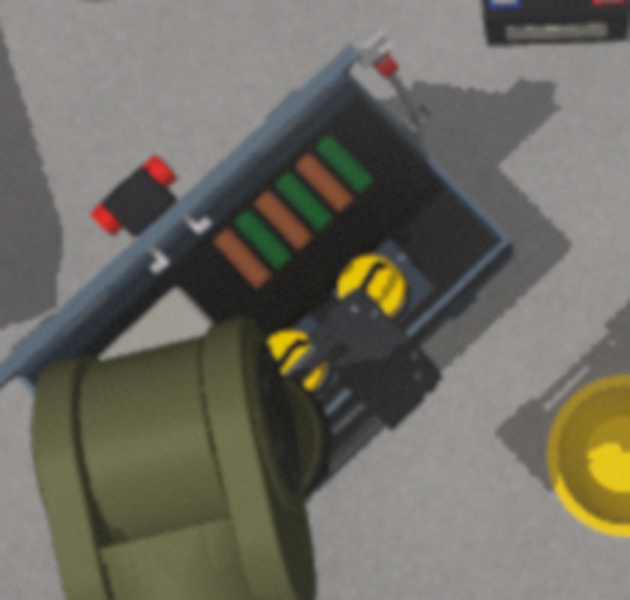

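```bash
sed -i 's/np.abs(q\[:,0\]+.043)<.045/np.abs(q[:,0]+.043)<.032/' h.py
python3 - <<'E'
from h import *
p,d,K,T=shot("wrist"); loops(cloud(d,K,T))
E
```

```text
pocket -0.078 n 163 center [-40.3 -71.5] size [ 6.8 41.5] loop angle from case y (deg) 20.9 zmax 0.1139
pocket 0.018 n 163 center [-39.7  20.3] size [ 6.8 40.6] loop angle from case y (deg) 14.0 zmax 0.1137
pocket 0.114 n 167 center [-40.8 111.2] size [ 7.  41.6] loop angle from case y (deg) 28.9 zmax 0.114
```

Run:
```python
from h import *
for a,x,y in ((20.9,-.042,-.0715),):
    st();delta(C(x,y,.22),downR(th-np.pi/2+np.radians(a)))
```

```text
t 21.625 p [0.3865 0.1522 0.3589] x [ 0.002  0.001 -1.   ] z [ 0.693 -0.721  0.   ] q [ 0.47 -0.26 -0.72  1.76 -0.17  1.58 -1.04] F [-0.6  0.4  0.3] w 8.682541519103694
shift in current tool axes cm [13.91  8.68  9.13] turn deg [-20.87   0.04  -0.13] shift in goal axes [13.89  4.89 11.64]
```

Emit:
jog_arm([
  [0, 0, 0, 2, 4, 4, 6],
  [0, 0, 0, 4, 4.7, 5.1, 6],
  [-7, 0, 0, 4, 0, 0, 6],
  [-7, 0, 0, 3.9, 0, 0, 6],
  [-6.9, 0, 0, 0, 0, 0, 6],
  [0, 0, 0, 0, 0, 0, 6],
  [0, 0, 0, 0, 0, 0, 6],
])

```text
time: 22.5
position: [0.4968, 0.1469, 0.228]
tool_rot: [0.349, 1.542, -0.348]
ft_force: [0.0, 0.0, 0.4]
grip_width: 0.69
```

Run:
```python
from h import *
st();delta(C(-.042,-.0715,.101),downR(th-np.pi/2+np.radians(20.9)))
p,d,K,T=shot("wrist","w11"); loops(cloud(d,K,T))
shot("scene","s8")
```

```text
t 22.5 p [0.4968 0.1469 0.228 ] x [ 0.001  0.001 -1.   ] z [ 0.903 -0.43   0.001] q [ 0.48  0.11 -0.87  1.77  0.08  1.3  -0.85] F [0.  0.  0.4] w 6.006746221829064
shift in current tool axes cm [12.7   0.65  1.43] turn deg [-0.19  0.04 -0.08] shift in goal axes [12.7   0.66  1.44]
pocket -0.078 n 299 center [-40.1 -72.5] size [ 6.8 40.8] loop angle from case y (deg) 21.8 zmax 0.1141
pocket 0.018 n 331 center [-39.8  20.5] size [ 6.9 41.3] loop angle from case y (deg) 13.3 zmax 0.1141
pocket 0.114 n 364 center [-40. 109.] size [ 7.  37.9] loop angle from case y (deg) 29.3 zmax 0.1142
```

View pics/w11.png

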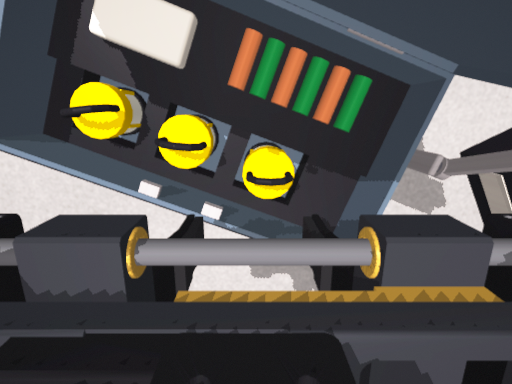

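View pics/s8.png

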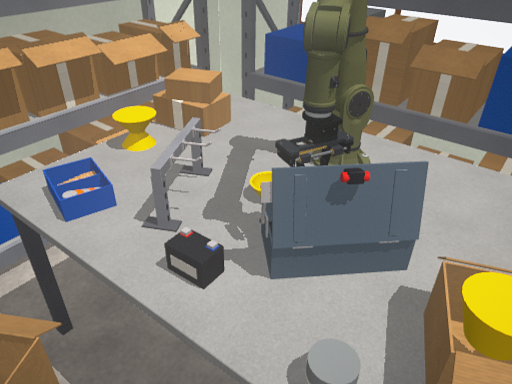

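Emit:
jog_arm([
  [0, 0, 0, 0, 0.7, 1.5, 6],
  [0, 0, 0, 3, 0, 0, 6],
  [0, 0, 0, 3, 0, 0, 6],
  [0, 0, 0, 3, 0, 0, 6],
  [0, 0, 0, 2.5, 0, 0, 6],
  [0, 0, 0, 1, 0, 0, 6],
  [0, 0, 0, 0, 0, 0, 6],
  [0, 0, 0, 0, 0, 0, 6],
])

```text
time: 23.6
position: [0.5133, 0.1466, 0.1033]
tool_rot: [0.348, 1.541, -0.347]
ft_force: [-0.3, 0.5, 0.1]
grip_width: 0.687
```

Run:
```python
from h import *
st();delta(C(-.0415,-.072,.101),downR(th-np.pi/2+np.radians(21)))
p,d,K,T=shot("wrist","w12")
```

```text
t 23.6 p [0.5133 0.1466 0.1033] x [ 0.002  0.    -1.   ] z [ 0.904 -0.428  0.002] q [ 0.41  0.29 -0.83  1.88  0.24  1.08 -0.96] F [-0.3  0.5  0.1] w 5.973566064081553
shift in current tool axes cm [ 0.23  0.01 -0.01] turn deg [-0.19  0.1  -0.06] shift in goal axes [ 0.23  0.01 -0.01]
```

View pics/w12.png

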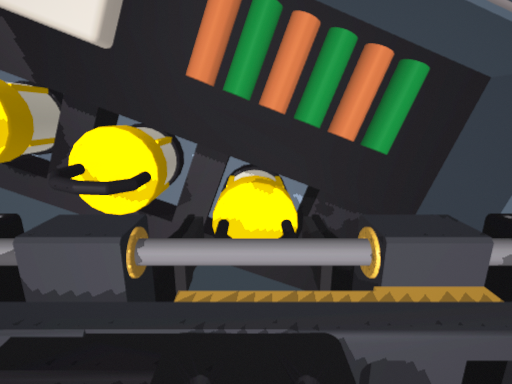

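Loop sits between the fingers. Grip and lift a little.

Emit:
jog_arm([
  [0, 0, 0, 0.2, 0, 0, 5],
  [0, 0, 0, 0, 0, 0, 4],
  [0, 0, 0, 0, 0, 0, 3],
  [0, 0, 0, 0, 0, 0, 3],
  [0, 0, 0, 0, 0, 0, 3],
  [0, 0, 0, 0, 0, 0, 3],
  [0, 0, 0, -2, 0, 0, 3],
  [0, 0, 0, -4, 0, 0, 3],
  [0, 0, 0, -4, 0, 0, 3],
  [0, 0, 0, -4, 0, 0, 3],
], squeeze=20)

```text
time: 24.9
position: [0.5113, 0.1469, 0.2417]
tool_rot: [0.346, 1.544, -0.346]
ft_force: [0.4, -0.2, -3.2]
grip_width: 0.53
```

Run:
```python
from h import *
st()
p,d,K,T=shot("wrist","w13");p,d,K,T=shot("scene","s9")
g=downR(thr+np.pi/2)
print('hook0 entry'); delta(RL(-.062-.105,.1,.27),g)
```

```text
t 24.9 p [0.5113 0.1469 0.2417] x [-0.002  0.    -1.   ] z [ 0.904 -0.427 -0.001] q [ 0.48  0.14 -0.87  1.72  0.11  1.34 -0.86] F [ 0.4 -0.2 -3.2] w 4.610657655679684
hook0 entry
shift in current tool axes cm [ -2.48 -19.59  16.31] turn deg [-51.29   0.42  -0.08] shift in goal axes [ -2.49 -24.97  -5.1 ]
```

View pics/w13.png

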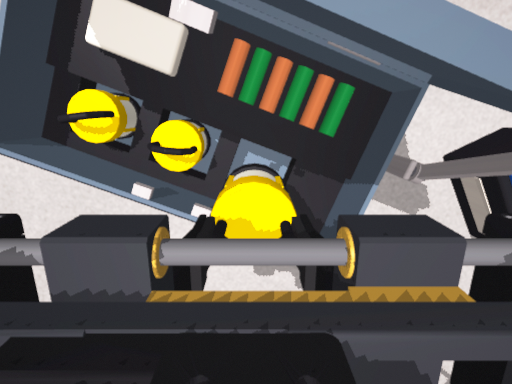

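View pics/s9.png

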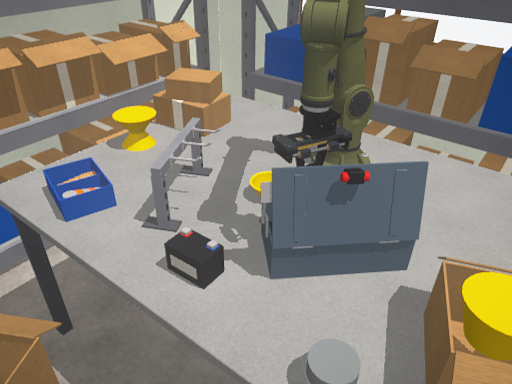

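Run:
```python
from h import *
st()
p,d,K,T=shot("wrist","w14");crop(p,180,330,140,300,5,"w14c")
```

```text
t 25.0 p [0.5141 0.1481 0.2451] x [ 0.007  0.001 -1.   ] z [ 0.904 -0.427  0.006] q [ 0.48  0.14 -0.87  1.71  0.11  1.33 -0.86] F [-0.2  0.3 -2.6] w 4.5972516660235385
```

View pics/w14c.png

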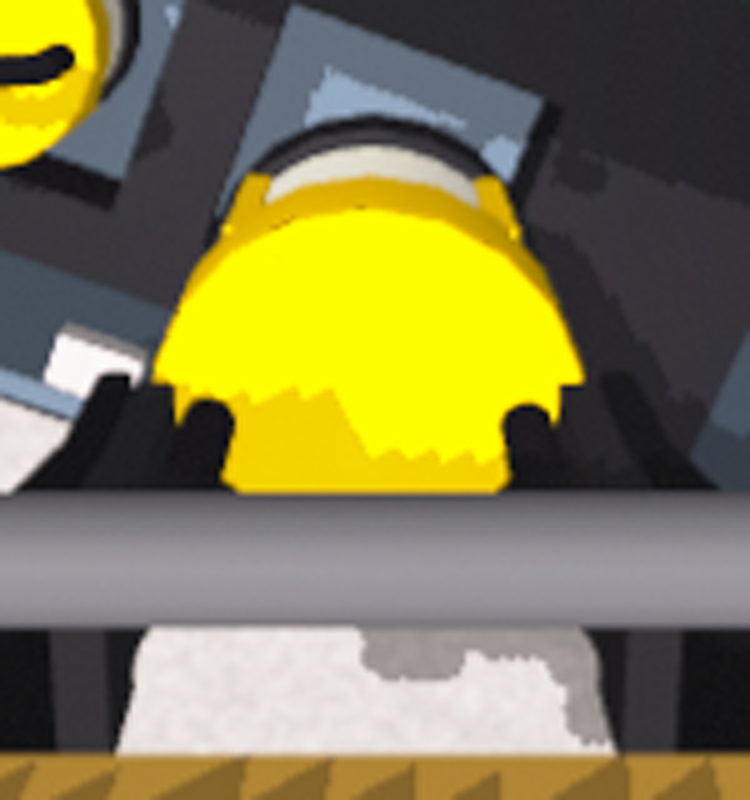

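Emit:
jog_arm([
  [0, 0, 0, -2, -2, 1.5, 3],
  [0, 0, 0, -0.5, -4, 3.3, 3],
  [0, 0, 0, 0, -4.5, 3.8, 3],
  [0, 0, 0, 0, -4.6, 3.8, 3],
  [0, 0, 0, 0, -4.5, 3.7, 3],
  [0, 0, 0, 0, 0, 0, 3],
  [-9, 0, 0, 0, 0, 0, 3],
  [-9, 0, 0, 0, 0, 0, 3],
  [-9, 0, 0, 0, 0, 0, 3],
])

```text
time: 26.18
position: [0.5727, -0.0983, 0.2633]
tool_rot: [-0.026, 1.574, 0.029]
ft_force: [-0.3, -0.1, -2.3]
grip_width: 0.53
```

Emit:
jog_arm([
  [-9, 0, 0, 0, 0, 0, 3],
  [-9, 0, 0, 0, 0, 0, 3],
  [-6.3, 0, 0, 0, 0, 0, 3],
  [0, 0, 0, 0, 0, 0, 3],
  [0, 0, 0, 0, 0, 0, 3],
])

```text
time: 26.8
position: [0.5735, -0.0992, 0.2643]
tool_rot: [-0.354, 1.543, 0.355]
ft_force: [-0.7, -0.6, -3.1]
grip_width: 0.533
```

Run:
```python
from h import *
st();g=downR(thr+np.pi/2)
delta(RL(-.062-.105,.1,.215),g)
p,d,K,T=shot("wrist","w15");p,d,K,T=shot("scene","s10");crop(p,120,320,90,240,4,"s10c")
p,d,K,T=shot("top","t5");crop(p,240,440,120,300,3.5,"t5c")
```

```text
t 26.8 p [ 0.5735 -0.0992  0.2643] x [-0.002  0.001 -1.   ] z [ 0.9    0.436 -0.001] q [ 0.81  0.25 -0.81  1.57  0.18  1.4   0.44] F [-0.7 -0.6 -3.1] w 4.639539480025987
shift in current tool axes cm [ 4.93 -0.15  0.4 ] turn deg [-0.12 -0.07 -0.07] shift in goal axes [ 4.93 -0.14  0.4 ]
```

View pics/w15.png

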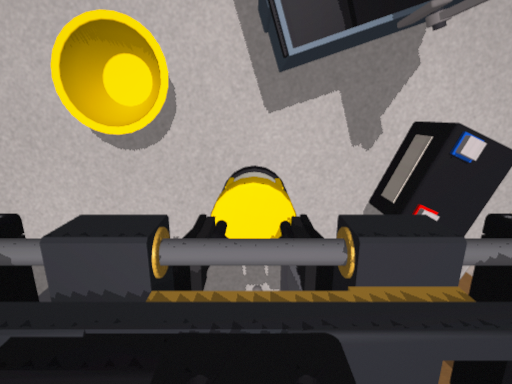

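View pics/s10c.png

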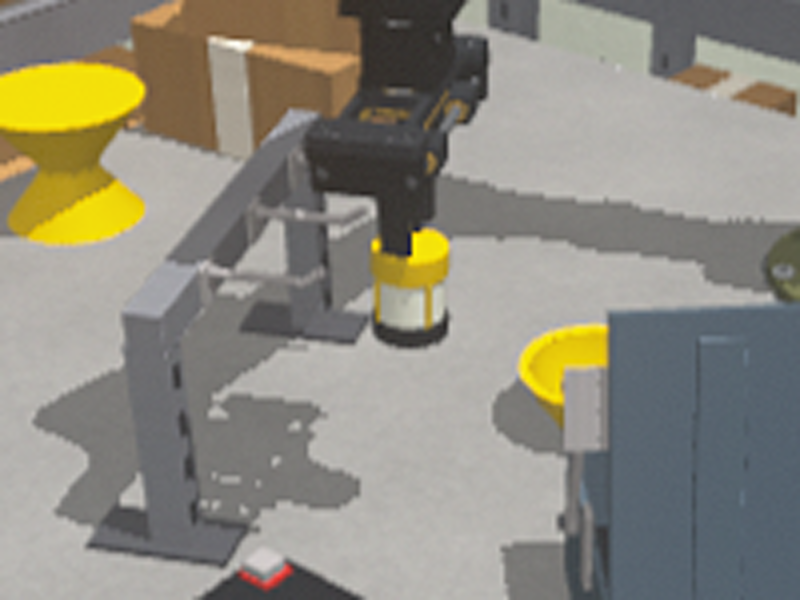

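View pics/t5c.png

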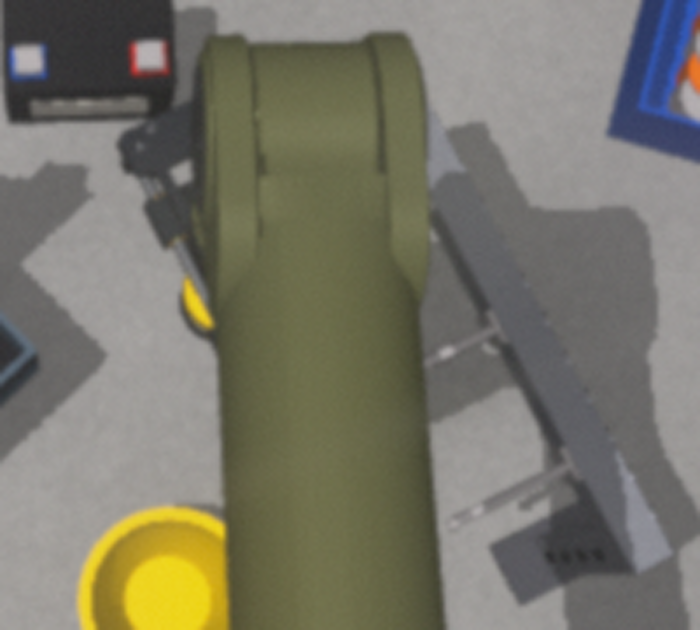

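Emit:
jog_arm([
  [0, 0, 0, 2, 0, 0.2, 3],
  [0, 0, 0, 2, 0, 0, 3],
  [0, 0, 0, 1, 0, 0, 3],
  [0, 0, 0, 0, 0, 0, 3],
  [0, 0, 0, 0, 0, 0, 3],
])

```text
time: 27.58
position: [0.5762, -0.0988, 0.2156]
tool_rot: [-0.355, 1.541, 0.355]
ft_force: [-0.8, -0.1, -2.5]
grip_width: 0.527
```

Run:
```python
from h import *
st();g=downR(thr+np.pi/2)
delta(RL(-.062,.098,.215),g)
p,d,K,T=shot("scene","s11");crop(p,120,270,100,220,5,"s11c")
for n,P in dict(loop=None).items(): pass
s=get_state();print(proj(s['position'],K,T),proj(RL(-.062,.098,.204),K,T),proj(RL(-.108,.098,.212),K,T))
```

```text
t 27.575 p [ 0.5762 -0.0988  0.2156] x [ 0.001 -0.    -1.   ] z [0.899 0.438 0.001] q [ 0.8   0.29 -0.8   1.63  0.21  1.31  0.42] F [-0.8 -0.1 -2.5] w 4.587542254781497
shift in current tool axes cm [  0.06 -10.56  -0.06] turn deg [-0.04  0.04  0.02] shift in goal axes [  0.06 -10.56  -0.07]
(np.float64(221.88485525540548), np.float64(158.71902929056427)) (np.float64(186.72634403091283), np.float64(158.25953657288966)) (np.float64(201.85312808142947), np.float64(157.52411929124423))
```

View pics/s11c.png

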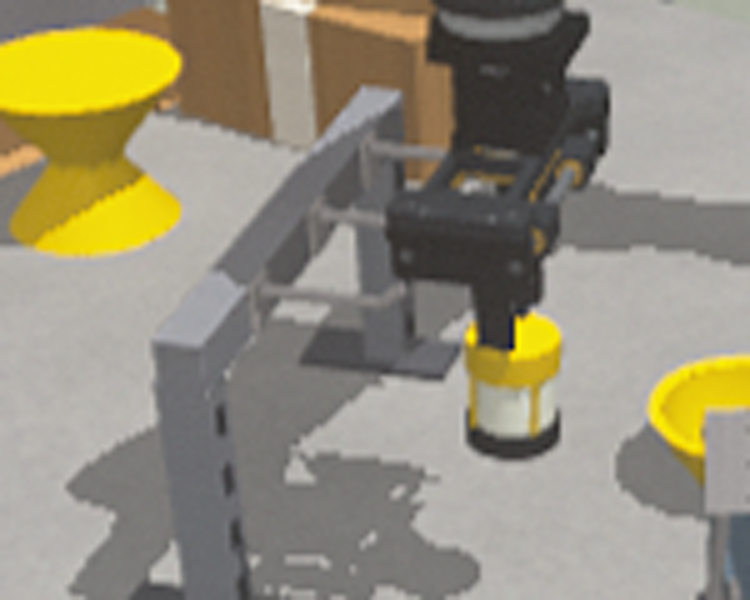

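Emit:
jog_arm([
  [0, 0, 0, 0, -2, 0, 3],
  [0, 0, 0, 0, -2, 0, 3],
  [0, 0, 0, 0, -2, 0, 3],
  [0, 0, 0, 0, 0, 0, 3],
])

```text
time: 28.12
position: [0.6024, -0.1561, 0.2145]
tool_rot: [-0.352, 1.543, 0.352]
ft_force: [-0.9, 1.2, -3.1]
grip_width: 0.531
```

Emit:
jog_arm([
  [0, 0, 0, 0, -1.5, 0, 3],
  [0, 0, 0, 0, -1.5, 0, 3],
  [0, 0, 0, 0, -1.5, 0, 3],
  [0, 0, 0, 0, 0, 0, 3],
  [0, 0, 0, 0, 0, 0, 3],
])

```text
time: 28.75
position: [0.6217, -0.1926, 0.215]
tool_rot: [-0.355, 1.542, 0.356]
ft_force: [0.2, 0.2, -2.0]
grip_width: 0.528
```

Run:
```python
from h import *
st();g=downR(thr+np.pi/2)
delta(RL(-.062,.098,.1985),g)
p,d,K,T=shot("scene","s12");crop(p,120,270,100,220,5,"s12c")
```

```text
t 28.75 p [ 0.6217 -0.1926  0.215 ] x [-0.     0.001 -1.   ] z [0.899 0.438 0.   ] q [ 0.82  0.43 -0.74  1.46  0.29  1.36  0.51] F [ 0.2  0.2 -2. ] w 4.590602763758262
shift in current tool axes cm [ 1.65 -0.13 -0.05] turn deg [-0.02  0.   -0.05] shift in goal axes [ 1.65 -0.13 -0.05]
```

View pics/s12c.png

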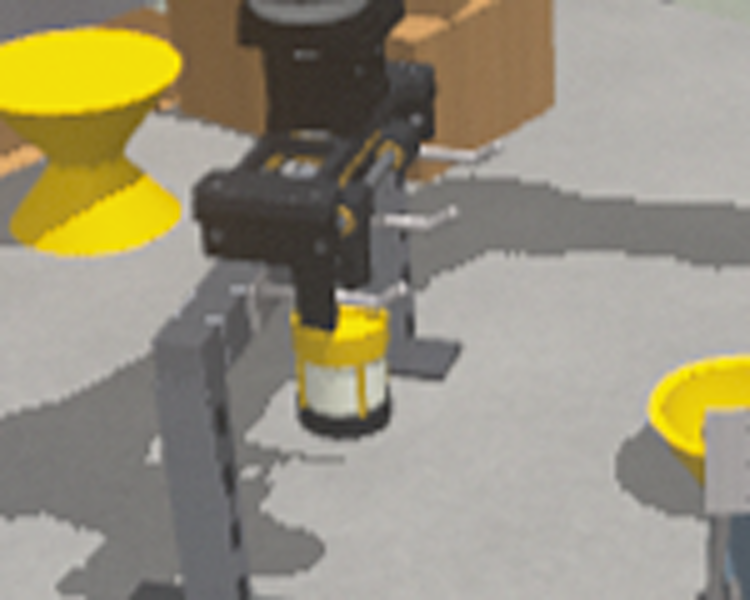

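Hook is through the loop. Lower until the loop bears.

Emit:
jog_arm([
  [0, 0, 0, 0.6, 0, 0, 3],
  [0, 0, 0, 0.5, 0, 0, 3],
  [0, 0, 0, 0.3, 0, 0, 3],
  [0, 0, 0, 0.2, 0, 0, 3],
  [0, 0, 0, 0, 0, 0, 3],
])

```text
time: 29.42
position: [0.6217, -0.1933, 0.199]
tool_rot: [-0.355, 1.542, 0.355]
ft_force: [0.6, -0.2, -2.7]
grip_width: 0.527
```

```bash
python3 -c "
from h import *
st()"
```

```text
t 29.425 p [ 0.6217 -0.1933  0.199 ] x [-0. -0. -1.] z [ 0.899  0.438 -0.   ] q [ 0.82  0.44 -0.74  1.48  0.3   1.33  0.51] F [ 0.6 -0.2 -2.7] w 4.581340200953839
```

Emit:
jog_arm([
  [0, 0, 0, 0.1, 0, 0, 3],
  [0, 0, 0, 0.1, 0, 0, 3],
  [0, 0, 0, 0, 0, 0, 3],
  [0, 0, 0, 0, 0, 0, 3],
])

```text
time: 29.92
position: [0.6218, -0.1933, 0.1973]
tool_rot: [-0.355, 1.541, 0.355]
ft_force: [-1.1, -0.4, -1.8]
grip_width: 0.532
```

Emit:
jog_arm([
  [0, 0, 0, 0.1, 0, 0, 3],
  [0, 0, 0, 0.1, 0, 0, 3],
  [0, 0, 0, 0, 0, 0, 3],
  [0, 0, 0, 0, 0, 0, 3],
])

```text
time: 30.42
position: [0.622, -0.1934, 0.1966]
tool_rot: [-0.356, 1.541, 0.354]
ft_force: [-2.9, -0.0, 5.8]
grip_width: 0.527
```

Emit:
jog_arm([
  [0, 0, 0, -0.2, 0, 0, 3],
  [0, 0, 0, 0, 0, 0, 5],
  [0, 0, 0, 0, 0, 0, 6.2],
  [0, 0, 0, 0, 0, 0, 6.2],
  [0, 0, 0, 0, 0, 0, 6.2],
  [0, 0, 0, -2, 0, 0, 6.2],
  [0, 0, 0, -4, 0, 0, 6.2],
  [0, 0, 0, -4, 0, 0, 6.2],
])

```text
time: 31.42
position: [0.6219, -0.1931, 0.2998]
tool_rot: [-0.356, 1.54, 0.355]
ft_force: [0.1, 0.5, 0.1]
grip_width: 0.713
```

Run:
```python
from h import *
st();g=downR(th-np.pi/2+np.radians(13.5))
delta(C(-.0415,.0205,.24),g)
p,d,K,T=shot("scene","s13");crop(p,120,270,100,220,5,"s13c")
```

```text
t 31.425 p [ 0.6219 -0.1931  0.2998] x [ 0.001 -0.    -1.   ] z [0.899 0.438 0.001] q [ 0.81  0.39 -0.75  1.34  0.27  1.51  0.53] F [0.1 0.5 0.1] w 6.20270173500412
shift in current tool axes cm [ 5.95 44.12  2.27] turn deg [5.863e+01 7.000e-02 1.000e-02] shift in goal axes [  5.98  24.9  -36.48]
```

View pics/s13c.png

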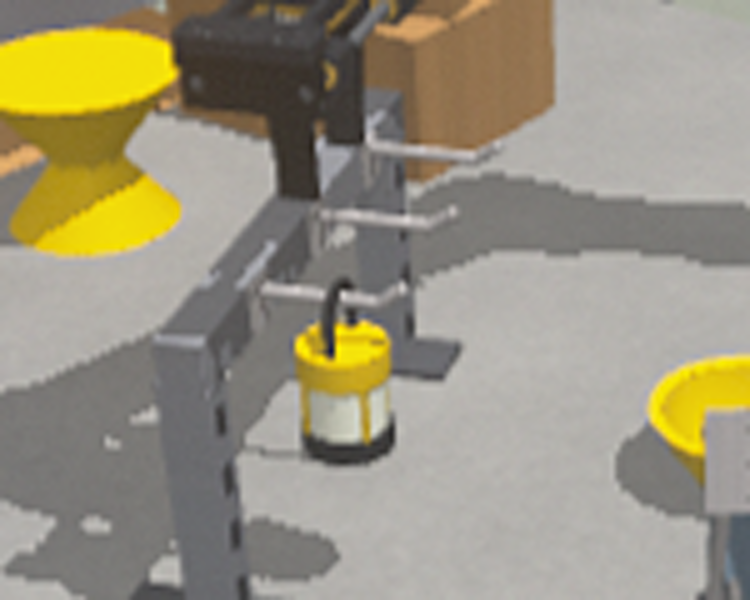

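Emit:
jog_arm([
  [0, 0, 0, 0, 4, 0.3, 6],
  [0, 0, 0, 0, 5, 0.3, 6],
  [0, 0, 0, 0, 5, 0.3, 6],
  [0, 0, 0, 0, 5, 0.3, 6],
  [0, 0, 0, 0, 5, 0.3, 6],
  [0, 0, 0, 0, 5, 0.3, 6],
  [0, 0, 0, 0, 5, 0.3, 6],
  [0, 0, 0, 0, 5, 0.2, 6],
  [0, 0, 0, 0, 5, 0, 6],
  [0, 0, 0, 0, 0, 0, 6],
])

```text
time: 32.72
position: [0.4476, 0.2178, 0.2988]
tool_rot: [-0.363, 1.538, 0.362]
ft_force: [-0.8, 0.2, -1.2]
grip_width: 0.688
```

Emit:
jog_arm([
  [9.8, 0, 0, 1, 0, 0, 6],
  [9.8, 0, 0, 1, 0, 0, 6],
  [9.8, 0, 0, 1, 0, 0, 6],
  [9.8, 0, 0, 1, 0, 0, 6],
  [9.8, 0, 0, 1, 0, 0, 6],
  [9.6, 0, 0, 1, 0, 0, 6],
  [0, 0, 0, 0, 0, 0, 6],
  [0, 0, 0, 0, 0, 0, 6],
])

```text
time: 33.72
position: [0.4505, 0.2123, 0.2379]
tool_rot: [0.445, 1.524, -0.444]
ft_force: [-0.6, -0.0, -0.1]
grip_width: 0.689
```

Run:
```python
from h import *
p,d,K,T=shot("wrist","w16"); loops(cloud(d,K,T))
st();delta(C(-.0415,.0205,.102),downR(th-np.pi/2+np.radians(13.5)))
```

```text
none -0.078 0
pocket 0.018 n 283 center [-39.8  20.8] size [ 7.2 40.3] loop angle from case y (deg) 13.8 zmax 0.1138
pocket 0.114 n 286 center [-40.5 110.1] size [ 6.8 40.4] loop angle from case y (deg) 28.0 zmax 0.1142
t 33.775 p [0.4504 0.2124 0.2379] x [ 0.001  0.    -1.   ] z [ 0.843 -0.538  0.001] q [ 0.53  0.06 -1.04  1.8   0.05  1.32 -1.09] F [-0.4 -0.  -0.4] w 6.030321865433697
shift in current tool axes cm [13.59  0.02 -0.17] turn deg [ 0.13  0.06 -0.04] shift in goal axes [13.59  0.03 -0.15]
```

View pics/w16.png

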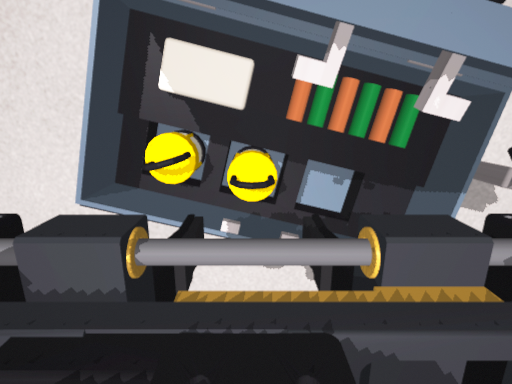

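Emit:
jog_arm([
  [0, 0, 0, 3, 0, -0.1, 6],
  [0, 0, 0, 3, 0, 0, 6],
  [0, 0, 0, 3, 0, 0, 6],
  [0, 0, 0, 3, 0, 0, 6],
  [0, 0, 0, 1.6, 0, 0, 6],
  [0, 0, 0, 0, 0, 0, 6],
  [0, 0, 0, 0, 0, 0, 6],
])

```text
time: 34.65
position: [0.45, 0.2134, 0.1023]
tool_rot: [0.447, 1.523, -0.445]
ft_force: [0.1, -0.0, 0.2]
grip_width: 0.687
```

Run:
```python
from h import *
st();delta(C(-.0415,.0205,.101),downR(th-np.pi/2+np.radians(13.5)))
p,d,K,T=shot("wrist","w17")
```

```text
t 34.65 p [0.45   0.2134 0.1023] x [ 0.002  0.001 -1.   ] z [ 0.842 -0.539  0.001] q [ 0.43  0.24 -1.01  1.96  0.24  1.06 -1.25] F [ 0.1 -0.   0.2] w 5.976919913386111
shift in current tool axes cm [ 0.13 -0.04 -0.06] turn deg [ 0.04  0.07 -0.08] shift in goal axes [ 0.13 -0.04 -0.06]
```

View pics/w17.png

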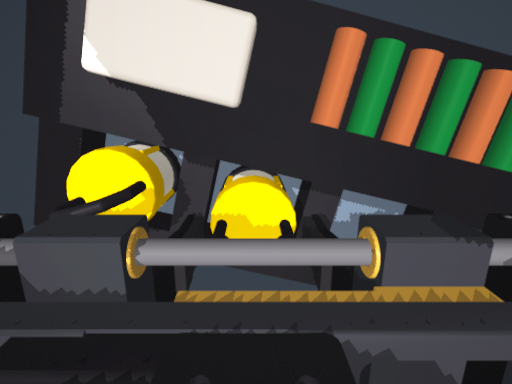

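Emit:
jog_arm([
  [0, 0, 0, 0.1, 0, 0, 5],
  [0, 0, 0, 0, 0, 0, 4],
  [0, 0, 0, 0, 0, 0, 3],
  [0, 0, 0, 0, 0, 0, 3],
  [0, 0, 0, 0, 0, 0, 3],
  [0, 0, 0, 0, 0, 0, 3],
  [0, 0, 0, -2, 0, 0, 3],
  [0, 0, 0, -4, 0, 0, 3],
  [0, 0, 0, -5, 0, 0, 3],
  [0, 0, 0, -5, 0, 0, 3],
], squeeze=20)

```text
time: 35.95
position: [0.448, 0.2134, 0.2619]
tool_rot: [0.445, 1.525, -0.446]
ft_force: [0.4, -0.2, -3.5]
grip_width: 0.53
```

Run:
```python
from h import *
st()
p,d,K,T=shot("wrist","w18")
delta(RL(-.062-.105,-.002,.265),downR(thr+np.pi/2)); print(RL(-.167,-.002,0))
```

```text
t 35.95 p [0.448  0.2134 0.2619] x [-0.001 -0.    -1.   ] z [ 0.843 -0.539 -0.001] q [ 0.56  0.03 -1.06  1.76  0.03  1.37 -1.08] F [ 0.4 -0.2 -3.5] w 4.61025994110417
shift in current tool axes cm [  0.3  -28.36  22.26] turn deg [-58.55   0.51  -0.15] shift in goal axes [  0.34 -33.78 -12.58]
[ 0.48597372 -0.14343844  0.        ]
```

View pics/w18.png

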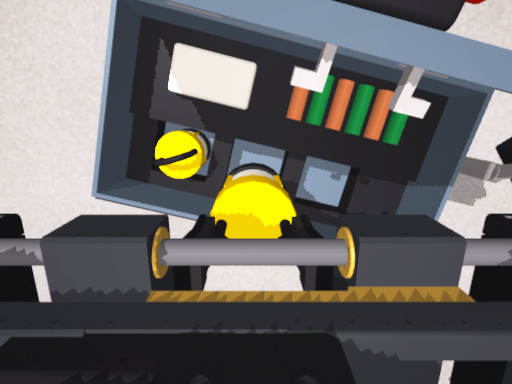

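Emit:
jog_arm([
  [0, 0, 0, -1, -3, 2.3, 3],
  [0, 0, 0, 0, -4, 3.1, 3],
  [0, 0, 0, 0, -4.5, 3.6, 3],
  [0, 0, 0, 0, -4.5, 3.6, 3],
  [0, 0, 0, 0, -4.5, 3.6, 3],
  [0, 0, 0, 0, -4.5, 3.5, 3],
  [0, 0, 0, 0, -3.4, 2.6, 3],
  [-9.8, 0, 0, 0, 0, 0, 3],
  [-9.8, 0, 0, 0, 0, 0, 3],
  [-9.8, 0, 0, 0, 0, 0, 3],
])

```text
time: 37.25
position: [0.4832, -0.1456, 0.2701]
tool_rot: [0.04, 1.571, -0.039]
ft_force: [-0.6, -0.3, -1.8]
grip_width: 0.53
```

Emit:
jog_arm([
  [-9.8, 0, 0, 0, 0, 0, 3],
  [-9.8, 0, 0, 0, 0, 0, 3],
  [-9.5, 0, 0, 0, 0, 0, 3],
  [0, 0, 0, 0, 0, 0, 3],
  [0, 0, 0, 0, 0, 0, 3],
])

```text
time: 37.88
position: [0.4835, -0.1461, 0.2702]
tool_rot: [-0.352, 1.542, 0.352]
ft_force: [0.8, -0.2, -3.2]
grip_width: 0.526
```

Run:
```python
from h import *
st();delta(RL(-.062-.105,-.002,.215),downR(thr+np.pi/2))
p,d,K,T=shot("scene","s14");crop(p,120,280,90,220,5,"s14c")
print(proj(RL(-.108,-.002,.212),K,T))
```

```text
t 37.875 p [ 0.4835 -0.1461  0.2702] x [-0.  0. -1.] z [ 0.901  0.434 -0.   ] q [ 0.92  0.03 -0.68  1.74  0.02  1.38  0.68] F [ 0.8 -0.2 -3.2] w 4.578762556653162
shift in current tool axes cm [5.52 0.13 0.34] turn deg [-0.28 -0.   -0.02] shift in goal axes [5.52 0.13 0.34]
(np.float64(211.85482136572526), np.float64(142.2104187385346))
```

View pics/s14c.png

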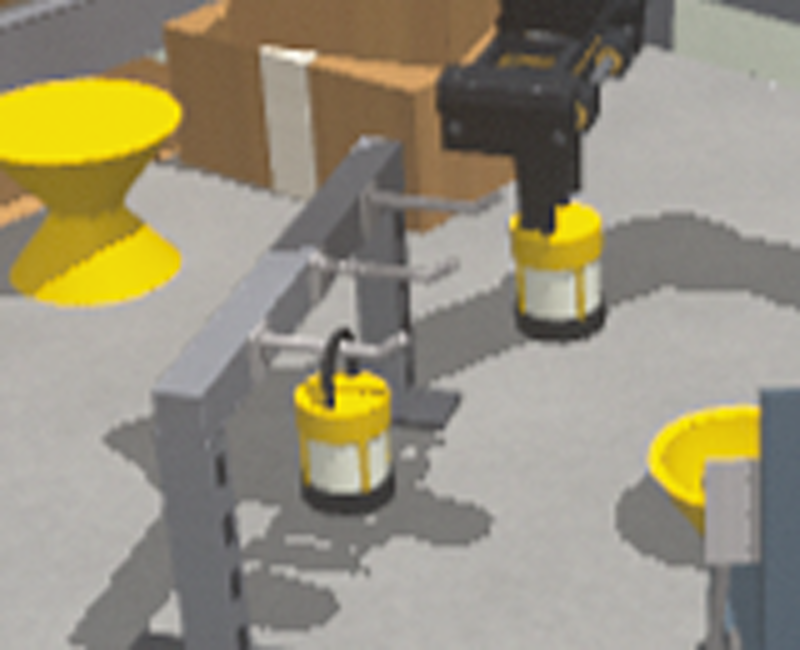

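Emit:
jog_arm([
  [-0.3, 0, 0, 2, 0, 0.3, 3],
  [0, 0, 0, 2, 0, 0, 3],
  [0, 0, 0, 1.5, 0, 0, 3],
  [0, 0, 0, 0, 0, 0, 3],
  [0, 0, 0, 0, -2, 0, 3],
  [0, 0, 0, 0, -2, 0, 3],
  [0, 0, 0, 0, -2, 0, 3],
  [0, 0, 0, 0, 0, 0, 3],
])

```text
time: 38.92
position: [0.5131, -0.2016, 0.2149]
tool_rot: [-0.355, 1.541, 0.355]
ft_force: [-0.3, 0.0, -3.4]
grip_width: 0.528
```

Run:
```python
from h import *
st();delta(RL(-.062,-.002,.215),downR(thr+np.pi/2))
```

```text
t 38.925 p [ 0.5131 -0.2016  0.2149] x [ 0.     0.001 -1.   ] z [0.899 0.437 0.   ] q [ 0.92  0.18 -0.66  1.72  0.11  1.29  0.69] F [-0.3  0.  -3.4] w 4.591690862195114
shift in current tool axes cm [-0.01 -4.08  0.11] turn deg [-0.05  0.02 -0.03] shift in goal axes [-0.01 -4.08  0.11]
```

Emit:
jog_arm([
  [0, 0, 0, 0, -1.5, 0.1, 3],
  [0, 0, 0, 0, -1.5, 0, 3],
  [0, 0, 0, 0, -1, 0, 3],
  [0, 0, 0, 0, 0, 0, 3],
  [0, 0, 0, 0.6, 0, 0, 3],
  [0, 0, 0, 0.6, 0, 0, 3],
  [0, 0, 0, 0.4, 0, 0, 3],
  [0, 0, 0, 0, 0, 0, 3],
])

```text
time: 39.92
position: [0.5309, -0.2342, 0.1987]
tool_rot: [-0.358, 1.542, 0.358]
ft_force: [-0.5, 0.9, -3.3]
grip_width: 0.528
```

Run:
```python
from h import *
st();delta(RL(-.062,-.002,.197),downR(thr+np.pi/2))
p,d,K,T=shot("scene","s15");crop(p,120,280,90,220,5,"s15c")
```

```text
t 39.925 p [ 0.5309 -0.2342  0.1987] x [-0.001  0.    -1.   ] z [ 0.898  0.441 -0.001] q [ 0.92  0.26 -0.64  1.67  0.16  1.27  0.71] F [-0.5  0.9 -3.3] w 4.595323825333158
shift in current tool axes cm [ 0.17 -0.37 -0.06] turn deg [ 0.17 -0.04 -0.03] shift in goal axes [ 0.17 -0.37 -0.06]
```

View pics/s15c.png

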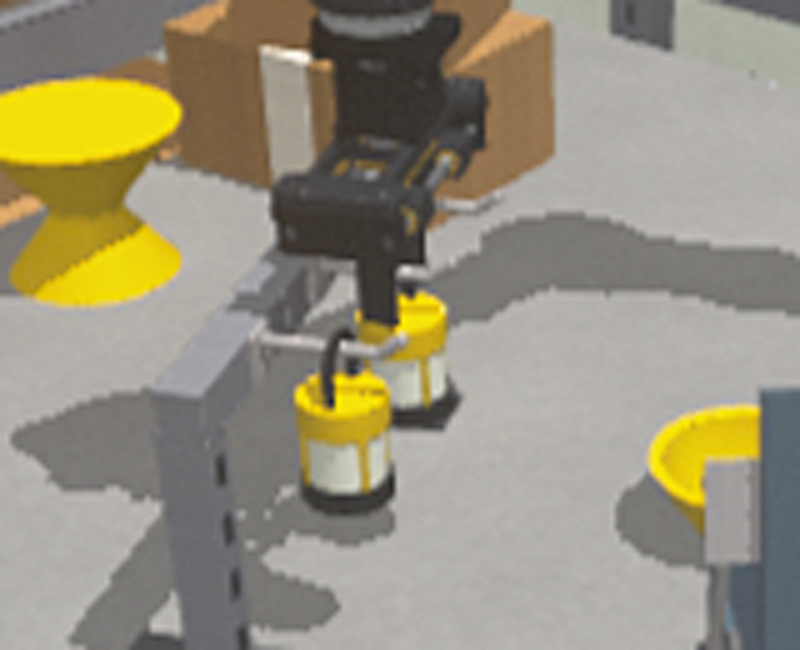

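Emit:
jog_arm([
  [0, 0, 0, 0, -0.3, 0, 3],
  [0, 0, 0, 0.1, 0, 0, 3],
  [0, 0, 0, 0.1, 0, 0, 3],
  [0, 0, 0, 0.1, 0, 0, 3],
  [0, 0, 0, 0, 0, 0, 3],
  [0, 0, 0, 0, 0, 0, 3],
])

```text
time: 40.72
position: [0.5329, -0.2374, 0.1969]
tool_rot: [-0.359, 1.54, 0.357]
ft_force: [-1.5, 0.2, 5.3]
grip_width: 0.533
```

Bearing; release and rise.

Emit:
jog_arm([
  [0, 0, 0, -0.2, 0, 0, 3],
  [0, 0, 0, 0, 0, 0, 5],
  [0, 0, 0, 0, 0, 0, 6.2],
  [0, 0, 0, 0, 0, 0, 6.2],
  [0, 0, 0, 0, 0, 0, 6.2],
  [0, 0, 0, -2, 0, 0, 6.2],
  [0, 0, 0, -4, 0, 0, 6.2],
  [0, 0, 0, -4, 0, 0, 6.2],
])

```text
time: 41.72
position: [0.5327, -0.2371, 0.3008]
tool_rot: [-0.359, 1.54, 0.357]
ft_force: [0.4, -0.4, 0.8]
grip_width: 0.716
```

Run:
```python
from h import *
st();g=downR(th-np.pi/2+np.radians(28))
delta(C(-.042,.11,.24),g)
p,d,K,T=shot("scene","s16");crop(p,120,280,90,220,5,"s16c")
```

```text
t 41.725 p [ 0.5327 -0.2371  0.3008] x [ 0.001 -0.001 -1.   ] z [0.898 0.441 0.001] q [ 0.93  0.21 -0.64  1.51  0.12  1.46  0.74] F [ 0.4 -0.4  0.8] w 6.2298409544579805
shift in current tool axes cm [ 6.03 52.64  9.6 ] turn deg [4.433e+01 6.000e-02 4.000e-02] shift in goal axes [  6.08  44.36 -29.91]
```

View pics/s16c.png

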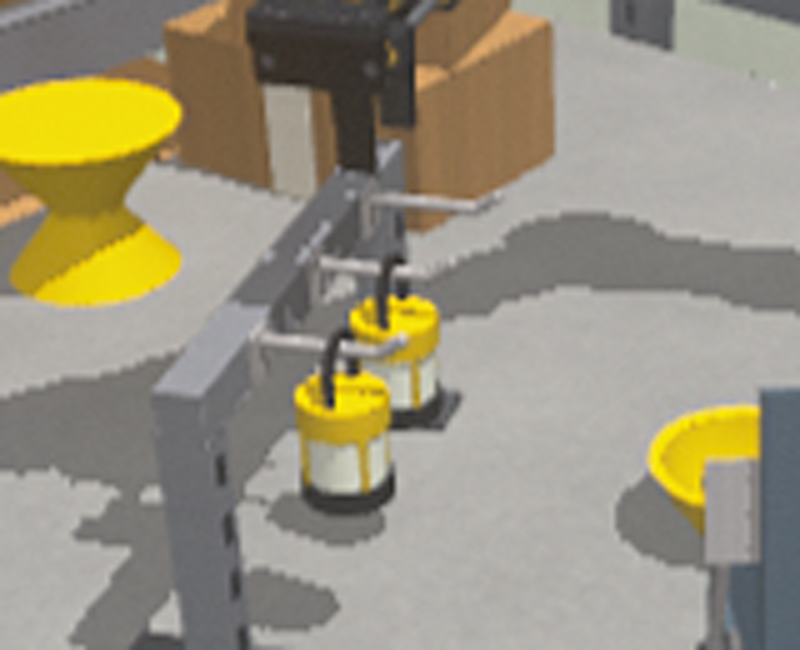

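Emit:
jog_arm([
  [0, 0, 0, 0, 4, 0.5, 6],
  [0, 0, 0, 0, 5, 1, 6],
  [0, 0, 0, 0, 5.4, 1, 6],
  [0, 0, 0, 0, 5.4, 1, 6],
  [0, 0, 0, 0, 5.5, 1, 6],
  [0, 0, 0, 0, 5.5, 1, 6],
  [0, 0, 0, 0, 5.5, 1, 6],
  [0, 0, 0, 0, 5.5, 1, 6],
  [0, 0, 0, 0, 5.5, 1, 6],
  [0, 0, 0, 0, 5.3, 1.1, 6],
])

```text
time: 43.02
position: [0.3862, 0.2796, 0.2993]
tool_rot: [-0.36, 1.538, 0.356]
ft_force: [1.8, -0.3, -1.3]
grip_width: 0.692
```

Emit:
jog_arm([
  [9, 0, 0, 0, 0, 0, 6],
  [9, 0, 0, 1, 0, 0, 6],
  [9, 0, 0, 1, 0, 0, 6],
  [9, 0, 0, 1, 0, 0, 6],
  [8.3, 0, 0, 1, 0, 0, 6],
  [0, 0, 0, 1, 0, 0, 6],
  [0, 0, 0, 0, 0, 0, 6],
  [0, 0, 0, 0, 0, 0, 6],
])

```text
time: 44.02
position: [0.3871, 0.2776, 0.2486]
tool_rot: [0.248, 1.556, -0.247]
ft_force: [0.2, -0.7, -0.3]
grip_width: 0.687
```

Run:
```python
from h import *
p,d,K,T=shot("wrist","w19"); loops(cloud(d,K,T))
st();delta(C(-.042,.11,.101),downR(th-np.pi/2+np.radians(28)))
```

```text
none -0.078 0
none 0.018 0
pocket 0.114 n 259 center [-45.7 106.9] size [ 7.1 40.9] loop angle from case y (deg) 29.1 zmax 0.1139
t 44.075 p [0.3872 0.2776 0.2486] x [ 0.001  0.    -1.   ] z [ 0.951 -0.31   0.001] q [ 0.74 -0.07 -1.34  1.82 -0.07  1.34 -0.9 ] F [ 0.6  0.3 -0.4] w 6.027147816484603
shift in current tool axes cm [14.76 -0.   -0.03] turn deg [ 0.1   0.03 -0.02] shift in goal axes [14.76  0.   -0.02]
```

View pics/w19.png

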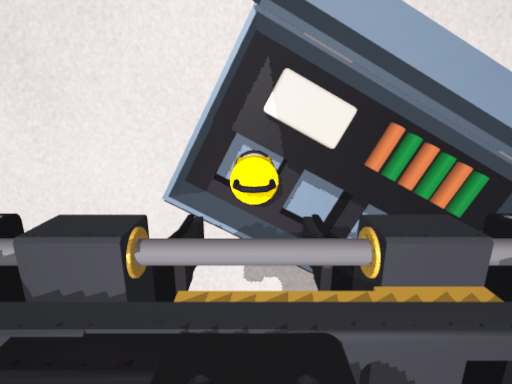

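Run:
```python
from h import *
delta(C(-.0468,.107,.101),downR(th-np.pi/2+np.radians(28.6)))
```

```text
shift in current tool axes cm [ 1.476e+01 -5.700e-01  1.000e-02] turn deg [-0.5   0.03 -0.02] shift in goal axes [ 1.476e+01 -5.600e-01  1.000e-02]
```

Emit:
jog_arm([
  [-0.5, 0, 0, 2, -0.5, 0, 6],
  [0, 0, 0, 3, 0, 0, 6],
  [0, 0, 0, 3, 0, 0, 6],
  [0, 0, 0, 2, 0, 0, 6],
  [0, 0, 0, 0, 0, 0, 6],
  [0, 0, 0, 0, 0, 0, 6],
])

```text
time: 44.82
position: [0.386, 0.2731, 0.1491]
tool_rot: [0.242, 1.556, -0.241]
ft_force: [0.5, -0.5, 0.6]
grip_width: 0.691
```

Run:
```python
from h import *
p,d,K,T=shot("wrist","w20"); loops(cloud(d,K,T))
st();delta(C(-.0468,.107,.101),downR(th-np.pi/2+np.radians(28.6)))
```

```text
none -0.078 0
none 0.018 0
pocket 0.114 n 587 center [-46.1 106.9] size [ 7.6 41.2] loop angle from case y (deg) 28.9 zmax 0.1139
t 44.875 p [0.3862 0.2731 0.1493] x [ 0.002  0.    -1.   ] z [ 0.953 -0.303  0.002] q [ 0.59  0.16 -1.33  1.96  0.17  1.15 -1.11] F [-0.2  0.4 -0. ] w 6.03916113747146
shift in current tool axes cm [ 4.83 -0.11 -0.04] turn deg [-0.07  0.09 -0.06] shift in goal axes [ 4.83 -0.1  -0.03]
```

View pics/w20.png

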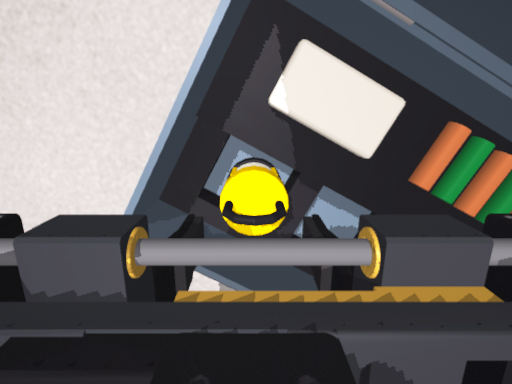

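Emit:
jog_arm([
  [0, 0, 0, 2, -0.1, 0, 6],
  [0, 0, 0, 2, 0, 0, 6],
  [0, 0, 0, 0.8, 0, 0, 6],
  [0, 0, 0, 0, 0, 0, 6],
  [0, 0, 0, 0, 0, 0, 5],
  [0, 0, 0, 0, 0, 0, 4],
  [0, 0, 0, 0, 0, 0, 3],
  [0, 0, 0, 0, 0, 0, 3],
  [0, 0, 0, 0, 0, 0, 3],
  [0, 0, 0, 0, 0, 0, 3],
], squeeze=20)

```text
time: 46.12
position: [0.3859, 0.2719, 0.1007]
tool_rot: [0.242, 1.556, -0.241]
ft_force: [0.3, -0.8, 6.1]
grip_width: 0.526
```

Run:
```python
from h import *
p,d,K,T=shot("wrist","w21"); 
st()
```

```text
t 46.175 p [0.3859 0.2718 0.1007] x [ 0.001  0.    -1.   ] z [ 0.953 -0.304  0.001] q [ 0.49  0.25 -1.26  2.01  0.28  1.06 -1.2 ] F [ 0.7 -1.   6.7] w 4.5981917325388535
```

View pics/w21.png

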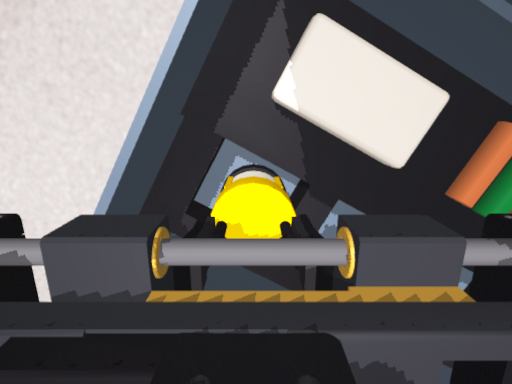

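Emit:
jog_arm([
  [0, 0, 0, -2, 0, 0, 3],
  [0, 0, 0, -4, 0, 0, 3],
  [0, 0, 0, -5, 0, 0, 3],
  [0, 0, 0, -5, 0, 0, 3],
  [0, 0, 0, -1, 0, 0, 3],
  [0, 0, 0, 0, 0, 0, 3],
])

```text
time: 46.92
position: [0.3849, 0.2711, 0.2694]
tool_rot: [0.241, 1.557, -0.243]
ft_force: [-0.4, -0.3, -2.6]
grip_width: 0.528
```

Run:
```python
from h import *
st()
p,d,K,T=shot("wrist","w22")
delta(RL(-.062-.095,-.102,.265),downR(thr+np.pi/2)); print(RL(-.157,-.102,0))
```

```text
t 46.925 p [0.3849 0.2711 0.2694] x [-0.    -0.001 -1.   ] z [ 0.953 -0.304  0.   ] q [ 0.73 -0.14 -1.28  1.8  -0.14  1.39 -0.82] F [-0.4 -0.3 -2.6] w 4.594285317983163
shift in current tool axes cm [  0.41 -44.02  15.72] turn deg [-43.66  -0.14   0.06] shift in goal axes [  0.36 -42.7  -19.02]
[ 0.4004712  -0.19625244  0.        ]
```

View pics/w22.png

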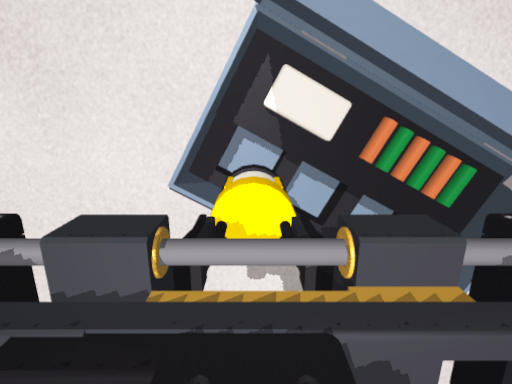

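Emit:
jog_arm([
  [0, 0, 0, 0, -3, 2.6, 3],
  [0, 0, 0, 0, -4.5, 3.9, 3],
  [0, 0, 0, 0, -4.5, 3.9, 3],
  [0, 0, 0, 0, -4.5, 3.9, 3],
  [0, 0, 0, 0, -2.5, 1.4, 3],
  [0, 0, 0, 0, -4, 0, 3],
  [0, 0, 0, 0, -4, 0, 3],
  [0, 0, 0, 0, 0, 0, 3],
])

```text
time: 47.98
position: [0.4507, -0.0367, 0.267]
tool_rot: [0.247, 1.563, -0.247]
ft_force: [0.1, 1.6, -2.2]
grip_width: 0.531
```

Emit:
jog_arm([
  [-9, 0, 0, 0, 0, 0, 3],
  [-9, 0, 0, 0, 0, 0, 3],
  [-9, 0, 0, 0, 0, 0, 3],
  [-9, 0, 0, 0, 0, 0, 3],
  [-7.7, 0, 0, 0, 0, 0, 3],
  [0, 0, 0, 0, 0, 0, 3],
])

```text
time: 48.72
position: [0.4522, -0.0321, 0.2681]
tool_rot: [-0.355, 1.544, 0.359]
ft_force: [-0.0, -0.1, -2.1]
grip_width: 0.529
```

Run:
```python
from h import *
st()
delta(RL(-.062-.095,-.102,.265),downR(thr+np.pi/2))
```

```text
t 48.725 p [ 0.4522 -0.0321  0.2681] x [-0.004  0.002 -1.   ] z [ 0.898  0.439 -0.002] q [ 0.88 -0.12 -0.79  1.84 -0.09  1.38  0.56] F [-0.  -0.1 -2.1] w 4.604788687791739
shift in current tool axes cm [  0.3  -12.47 -11.86] turn deg [ 0.08 -0.13 -0.19] shift in goal axes [  0.31 -12.49 -11.84]
```

Emit:
jog_arm([
  [0, 0, 0, 0, -3, -2.8, 3],
  [0, 0, 0, 0, -3.5, -3.4, 3],
  [0, 0, 0, 0, -3.5, -3.4, 3],
  [0, 0, 0, 0, -2.5, -2.3, 3],
  [0, 0, 0, 0, 0, 0, 3],
  [0, 0, 0, 2, 0, 0, 3],
  [0, 0, 0, 2, 0, 0, 3],
  [0, 0, 0, 1.2, 0, 0, 3],
  [0, 0, 0, 0, 0, 0, 3],
  [0, 0, 0, 0, 0, 0, 3],
])

```text
time: 49.98
position: [0.4014, -0.1977, 0.2187]
tool_rot: [-0.357, 1.541, 0.356]
ft_force: [-0.2, -0.3, -1.8]
grip_width: 0.532
```

Run:
```python
from h import *
st()
delta(RL(-.062-.095,-.102,.215),downR(thr+np.pi/2))
p,d,K,T=shot("scene","s17");crop(p,140,300,70,210,5,"s17c")
print(proj(RL(-.108,-.102,.212),K,T))
```

```text
t 49.975 p [ 0.4014 -0.1977  0.2187] x [ 0.001 -0.    -1.   ] z [0.898 0.439 0.   ] q [ 1.02 -0.09 -0.58  1.94 -0.05  1.28  0.91] F [-0.2 -0.3 -1.8] w 4.624313548924057
shift in current tool axes cm [ 0.37  0.17 -0.02] turn deg [0.06 0.03 0.04] shift in goal axes [ 0.37  0.17 -0.02]
(np.float64(220.6431100590639), np.float64(128.75457505335933))
```

View pics/s17c.png

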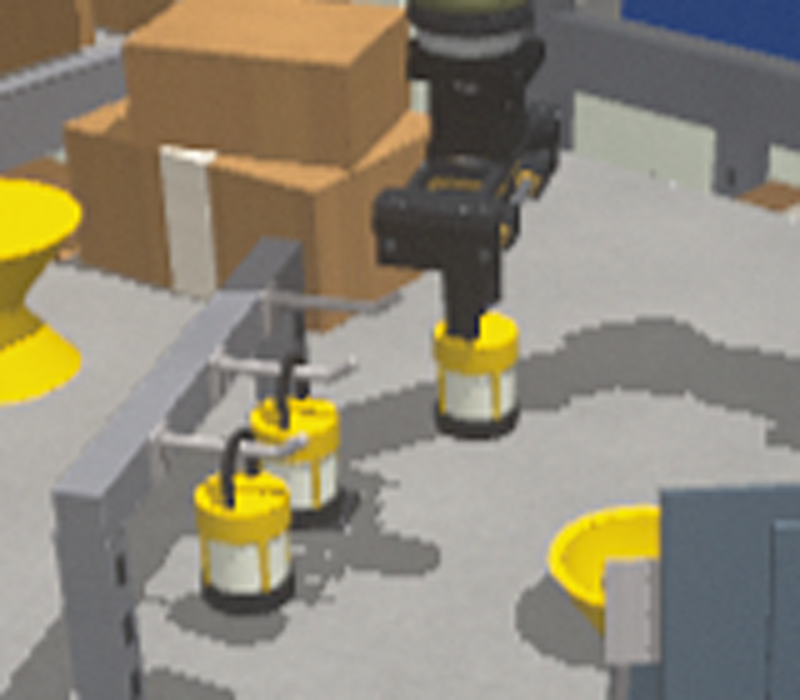

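Emit:
jog_arm([
  [0, 0, 0, 0.4, 0, 0, 3],
  [0, 0, 0, 0, -2, 0, 3],
  [0, 0, 0, 0, -2, 0, 3],
  [0, 0, 0, 0, -2, 0, 3],
  [0, 0, 0, 0, 0, 0, 3],
])

```text
time: 50.65
position: [0.4273, -0.2529, 0.214]
tool_rot: [-0.355, 1.541, 0.355]
ft_force: [-0.4, 0.3, -2.3]
grip_width: 0.531
```

Run:
```python
from h import *
st()
delta(RL(-.062,-.102,.215),downR(thr+np.pi/2))
```

```text
t 50.65 p [ 0.4273 -0.2529  0.214 ] x [ 0.  0. -1.] z [0.899 0.437 0.   ] q [ 1.03  0.04 -0.56  1.84  0.02  1.27  0.92] F [-0.4  0.3 -2.3] w 4.616860589250072
shift in current tool axes cm [-0.1  -3.24  0.08] turn deg [-0.06  0.03 -0.02] shift in goal axes [-0.1  -3.24  0.07]
```

Emit:
jog_arm([
  [0, 0, 0, 0, -1.5, 0, 3],
  [0, 0, 0, 0, -1.5, 0, 3],
  [0, 0, 0, 0, -0.2, 0, 3],
  [0, 0, 0, 0, 0, 0, 3],
  [0, 0, 0, 0.6, 0, 0, 3],
  [0, 0, 0, 0.6, 0, 0, 3],
  [0, 0, 0, 0.3, 0, 0, 3],
  [0, 0, 0, 0, 0, 0, 3],
])

```text
time: 51.65
position: [0.441, -0.2803, 0.1988]
tool_rot: [-0.356, 1.542, 0.357]
ft_force: [0.6, -0.1, -1.9]
grip_width: 0.527
```

Run:
```python
from h import *
st()
delta(RL(-.062,-.102,.197),downR(thr+np.pi/2))
p,d,K,T=shot("scene","s18");crop(p,140,300,70,210,5,"s18c")
```

```text
t 51.65 p [ 0.441  -0.2803  0.1988] x [-0.001  0.    -1.   ] z [ 0.898  0.439 -0.   ] q [ 1.03  0.11 -0.55  1.81  0.06  1.24  0.92] F [ 0.6 -0.1 -1.9] w 4.58112953487408
shift in current tool axes cm [ 0.18 -0.17  0.04] turn deg [ 0.06 -0.02 -0.03] shift in goal axes [ 0.18 -0.17  0.04]
```

View pics/s18c.png

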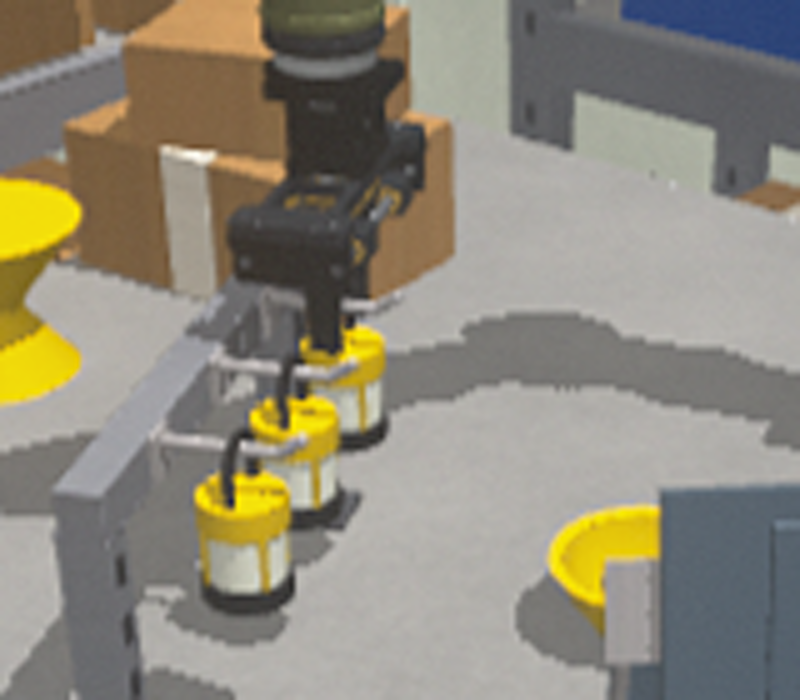

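Emit:
jog_arm([
  [0, 0, 0, 0.1, 0, 0, 3],
  [0, 0, 0, 0.1, 0, 0, 3],
  [0, 0, 0, 0.1, 0, 0, 3],
  [0, 0, 0, 0, 0, 0, 3],
  [0, 0, 0, 0, 0, 0, 3],
])

```text
time: 52.32
position: [0.4415, -0.2808, 0.1972]
tool_rot: [-0.357, 1.541, 0.355]
ft_force: [-1.4, 0.2, 4.4]
grip_width: 0.533
```

Emit:
jog_arm([
  [0, 0, 0, -0.2, 0, 0, 3],
  [0, 0, 0, 0, 0, 0, 5],
  [0, 0, 0, 0, 0, 0, 6.2],
  [0, 0, 0, 0, 0, 0, 6.2],
  [0, 0, 0, 0, 0, 0, 6.2],
  [0, 0, 0, -2, 0, 0, 6.2],
  [0, 0, 0, -4, 0, 0, 6.2],
  [0, 0, 0, -4, 0, 0, 6.2],
  [0, 0, 0, -4, 0, 0, 6.2],
  [0, 0, 0, 0, 3, 0, 6.2],
])

```text
time: 53.58
position: [0.4294, -0.2553, 0.3413]
tool_rot: [-0.358, 1.537, 0.352]
ft_force: [-0.5, 0.1, -0.1]
grip_width: 0.714
```

Emit:
jog_arm([
  [0, 0, 0, 0, 5, 3, 6.2],
  [0, 0, 0, 0, 5, 3, 6.2],
  [0, 0, 0, 0, 5, 3, 6.2],
  [0, 0, 0, 0, 0, 0, 6.2],
  [0, 0, 0, 0, 0, 0, 6.2],
  [0, 0, 0, 0, 0, 0, 6.2],
  [0, 0, 0, 0, 0, 0, 6.2],
  [0, 0, 0, 0, 0, 0, 6.2],
])

```text
time: 54.58
position: [0.443, -0.0799, 0.338]
tool_rot: [-0.355, 1.542, 0.356]
ft_force: [0.1, 0.2, 0.3]
grip_width: 0.715
```

Run:
```python
from h import *
st()
p,d,K,T=shot("scene","s19");W=cloud(d,K,T)
a=W[180,290];b=W[230,300];ca=Rc.T@(a[:2]-ct);cb=Rc.T@(b[:2]-ct);print('lid angle',np.arctan2(a[2]-b[2],-(ca[0]-cb[0])))
crop(p,130,410,80,280,2.8,"s19c")
hsv=cv2.cvtColor(p,cv2.COLOR_RGB2HSV)
p,d,K,T=shot("top","t6");W=cloud(d,K,T);crop(p,230,440,110,320,2.8,"t6c")
hsv=cv2.cvtColor(p,cv2.COLOR_RGB2HSV)
q=W[(hsv[...,2]<70)]
# loop tops: points z .200-.215 near hooks
for y in (.1,0,-.1):
    c=np.concatenate([(W[...,:2].reshape(-1,2)-rt)@Rr,W[...,2].reshape(-1,1)],1)
    m=(np.abs(c[:,0]+.062)<.03)&(np.abs(c[:,1]-y)<.03)&(c[:,2]>.2055)&(c[:,2]<.225)
    print(y,m.sum(),np.median(c[m],0) if m.any() else '')
for nm,(u,v) in dict(bowl=(289,292),bat=(265,134)).items(): print(nm,W[v,u])
```

```text
t 54.575 p [ 0.443  -0.0799  0.338 ] x [-0.  0. -1.] z [ 0.899  0.438 -0.   ] q [ 0.92 -0.15 -0.71  1.73 -0.1   1.52  0.68] F [0.1 0.2 0.3] w 6.217678371554246
lid angle 1.2714440011308272
0.1 48 [-0.06639795  0.09980116  0.20842194]
0 43 [-0.06326988  0.00034582  0.20760465]
-0.1 46 [-0.06583183 -0.09914361  0.20778461]
bowl [ 0.38029273 -0.03491303  0.72143514]
bat [ 0.77884289 -0.01055771  0.09326955]
```

View pics/s19c.png

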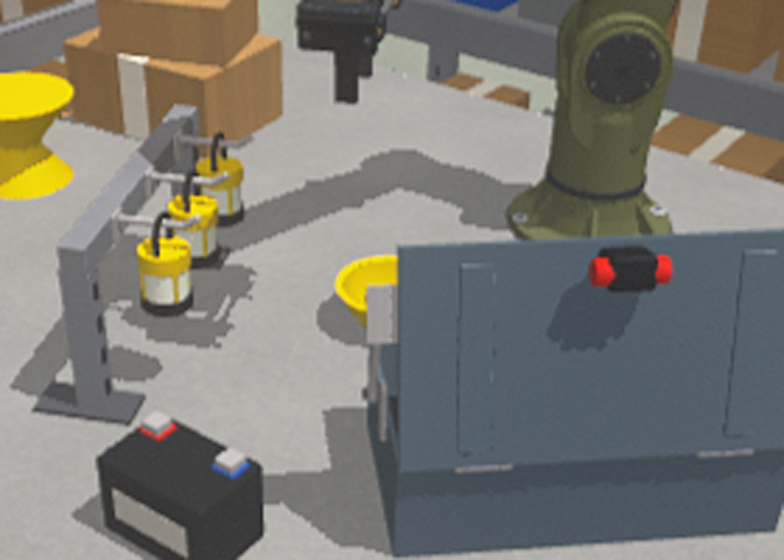

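View pics/t6c.png

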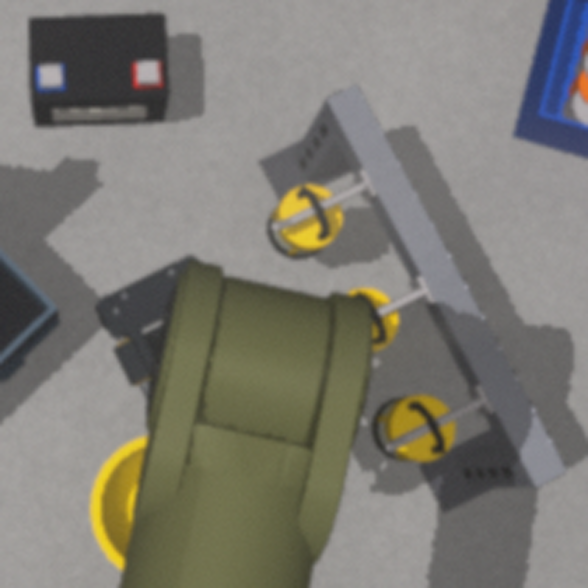

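Run:
```python
from h import *
p,d,K,T=shot("scene");W=cloud(d,K,T)
m=np.zeros(d.shape,bool);m[185:238,295:345]=1;m[200:238,300:390]=1
c=np.concatenate([(W[m][:,:2]-ct)@Rc,W[m][:,2:]],1);c=c[(c[:,2]>.13)&np.isfinite(c[:,2])]
A=np.c_[c[:,1:],np.ones(len(c))];s,*_=np.linalg.lstsq(A,c[:,0],rcond=None)
print(len(c),s,'angle',np.arctan2(1,-s[1]),'resid',np.std(A@s-c[:,0]))
print(st()['time'])
```

```text
4315 [-0.00814994 -0.25984064  0.14105215] angle 1.3165775447402503 resid 0.0018014452126771244
t 54.725 p [ 0.443  -0.0794  0.3381] x [-0.  0. -1.] z [ 0.899  0.439 -0.   ] q [ 0.92 -0.15 -0.71  1.73 -0.1   1.52  0.68] F [-0.7  0.4  0.3] w 6.222118309590645
54.725
```

Lid at 1.317 rad, all three lanterns hung, and the arm is clear of everything. Handing in.

```bash
python3 -c "
from bench import *
print(close_job())"
```

```text
the job is handed in; nothing more can be done
None
```

The case is open with the lid propped on the stay, and all three lanterns hang on the rail, one per hook. I handed the job in at about 55 s; the hand-in gives no verdict, so these are my own last checks.

- **Opening:** I squeezed both buttons home and swung the lid back past upright. I then flipped the stay up to about 1.84 rad and let the lid down onto it while holding the catch, so it never dropped.
- **Lid:** A plane fit gives 1.317 rad, against about 1.32 expected. A rougher two-point reading just before gave 1.27 rad; both are inside 1.24–1.40. I saw the stay upright in the scene picture but did not measure its final angle.
- **Lanterns:** The loop tops are within about 5 mm of the hook points in plan and 1 mm sideways. Before each release the force reading showed the loop bearing on its hook. They hang upright and looked still in the last pictures.
- **Knocked lantern:** The last lantern had moved about 6 mm when I came back for it, so I measured it again before gripping.
- **Battery and bowl:** The battery reads the same as at the start. My last bowl reading hit the arm instead of the bowl, so the bowl is checked by eye only: it looks unmoved and nothing touched it.
- **Gripper width:** It read 46 mm on every loop, against the 40 mm given. All three grips held without slipping.

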